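# Brush out and cover the yarn sample canisters

### The job

Clean the three uncovered steel canisters on the yarn testing bench: lift out any yarn sample standing in one and stand it upright in the white tray, then with the long brush, going from the tallest canister to the shortest, push it to the bottom, draw it up until most of the bristles show above the rim, and push it to the bottom once more. Stand the brush back in its pot, bristles down, and set a loose cover on each of the three so that it sits fully home and level. The canister that already wears its cover is clean: leave it as it is, and knock nothing over.

Things in the scene. Friction and masses are not known exactly. Their poses are not given: they have to be found in the camera images.
- jar_a: Loose open round steel canister (the tallest of the three sizes), straight wall, outer diameter 78 mm, wall 3 mm, 120 mm tall, inner floor 5 mm above its underside. Origin: centre of the underside, z up. Uncovered at the start; a yarn sample may stand in it.
- jar_b: Loose open round steel canister (the middle size), straight wall, outer diameter 78 mm, wall 3 mm, 95 mm tall, inner floor 5 mm above its underside. Origin: centre of the underside, z up. Uncovered at the start; a yarn sample may stand in it.
- jar_c: Loose open round steel canister (the shortest), straight wall, outer diameter 78 mm, wall 3 mm, 70 mm tall, inner floor 5 mm above its underside. Origin: centre of the underside, z up. Uncovered at the start; a yarn sample may stand in it.
- jar_d: Steel canister like the middle size (78 mm across, 95 mm tall) that already wears its cover at the start. Origin: centre of the underside.
- cover_4: Loose steel cover that fits every canister: disc 88 mm across, 5 mm thick; under it a plug 8 mm deep, tapering from 66 to 58 mm across; on top a black round knob 24 mm across, 30 mm tall. Origin: centre of the plug's underside (disc 8 to 13 mm, knob 13 to 43 mm above it); z up. It sits on canister jar_d from the start, its origin 8 mm below the rim.
- cover_1: Loose steel cover that fits every canister: disc 88 mm across, 5 mm thick; under it a plug 8 mm deep, tapering from 66 to 58 mm across; on top a black round knob 24 mm across, 30 mm tall. Origin: centre of the plug's underside (disc 8 to 13 mm, knob 13 to 43 mm above it); z up. Starts lying plug down on the bench, knob up. Any of covers 1 to 3 will do for any canister.
- cover_2: Loose steel cover that fits every canister: disc 88 mm across, 5 mm thick; under it a plug 8 mm deep, tapering from 66 to 58 mm across; on top a black round knob 24 mm across, 30 mm tall. Origin: centre of the plug's underside (disc 8 to 13 mm, knob 13 to 43 mm above it); z up. Starts lying plug down on the bench, knob up. Any of covers 1 to 3 will do for any canister.
- cover_3: Loose steel cover that fits every canister: disc 88 mm across, 5 mm thick; under it a plug 8 mm deep, tapering from 66 to 58 mm across; on top a black round knob 24 mm across, 30 mm tall. Origin: centre of the plug's underside (disc 8 to 13 mm, knob 13 to 43 mm above it); z up. Starts lying plug down on the bench, knob up. Any of covers 1 to 3 will do for any canister.
- brush: Loose long brush, 215 mm, 0.15 kg, standing bristles down in its pot. White bristle head 43 mm across, 45 mm tall, flat foot; steel stem 9 mm across; square wooden handle 22 x 22 mm from 160 to 215 mm above the foot. Origin: centre of the bristles' foot; z along the brush to the handle's end, x and y square to the handle's faces.
- pot: Fixed round grey plastic brush pot, outer diameter 74 mm, wall 4 mm (inner diameter 66 mm), 60 mm tall, inner floor at 5 mm. Origin: centre of the underside.
- sample_a: Loose yarn sample: a straight cardboard tube wound with white yarn, 40 mm across, 160 mm tall, 0.09 kg, standing loosely in canister jar_a at the start, its upper end out of the mouth. Origin: centre of the lower end, z along it. May be absent.
- sample_b: Loose yarn sample: a straight cardboard tube wound with white yarn, 40 mm across, 160 mm tall, 0.09 kg, standing loosely in canister jar_b at the start, its upper end out of the mouth. Origin: centre of the lower end, z along it. May be absent.
- sample_c: Loose yarn sample: a straight cardboard tube wound with white yarn, 40 mm across, 160 mm tall, 0.09 kg, standing loosely in canister jar_c at the start, its upper end out of the mouth. Origin: centre of the lower end, z along it. May be absent.
- tray: Fixed open white plastic tray, 180 x 110 mm outside, 28 mm tall, wall and floor 4 mm thick, flat inside. Origin: centre of the underside, x along its long side.
Not all that is in view belongs to the job. Leave any orange look-alike of the brush alone.

How it is judged (in metres and radians):
On the way, in this order (a step that is already met when the one before it is completed fails the run):
1. the brush reaches the bottom of the tallest open canister (horizontal distance between brush and jar_a below 0.034 m and z of brush in the frame of jar_a below 0.02 m), for 0.05 s.
2. the brush is drawn up to the rim of the tallest open canister (horizontal distance between brush and jar_a below 0.034 m and z of brush in the frame of jar_a above 0.09 m), for 0.05 s.
3. the brush reaches again the bottom of the tallest open canister (all of step 1), for 0.05 s.
4. the brush reaches the bottom of the middle open canister (horizontal distance between brush and jar_b below 0.034 m and z of brush in the frame of jar_b below 0.02 m), for 0.05 s.
5. the brush is drawn up to the rim of the middle open canister (horizontal distance between brush and jar_b below 0.034 m and z of brush in the frame of jar_b above 0.065 m), for 0.05 s.
6. the brush reaches again the bottom of the middle open canister (all of step 4), for 0.05 s.
7. the brush reaches the bottom of the shortest open canister (horizontal distance between brush and jar_c below 0.034 m and z of brush in the frame of jar_c below 0.02 m), for 0.05 s.
8. the brush is drawn up to the rim of the shortest open canister (horizontal distance between brush and jar_c below 0.034 m and z of brush in the frame of jar_c above 0.04 m), for 0.05 s.
9. the brush reaches again the bottom of the shortest open canister (all of step 7), for 0.05 s.
At the end, for the whole second after the job is handed in: Each of jars a-c stands on the bench under one of covers 1-3, within 7 mm of centre and 3 mm of home, level to 0.05 rad; samples upright (0.12 rad) on the tray floor; brush in its pot (30 mm of axis, 10 mm of floor, tilt under 0.3 rad); jar_d still covered; all at rest, released (angle between each of jar_a, jar_b, jar_c, jar_d's own z axis and vertical below 0.06 rad and height (world z) of each of jar_a, jar_b, jar_c below 0.01 m and linear speed of each of jar_a, jar_b, jar_c, brush, sample_a, sample_b, sample_c below 0.02 m/s and ((horizontal distance between cover_1 and jar_a below 0.007 m and z of cover_1 in the frame of jar_a between 0.109 and 0.115 m and angle between the z axis of cover_1 and the z axis of jar_a, either way round below 0.05 rad) or (horizontal distance between cover_2 and jar_a below 0.007 m and z of cover_2 in the frame of jar_a between 0.109 and 0.115 m and angle between the z axis of cover_2 and the z axis of jar_a, either way round below 0.05 rad) or (horizontal distance between cover_3 and jar_a below 0.007 m and z of cover_3 in the frame of jar_a between 0.109 and 0.115 m and angle between the z axis of cover_3 and the z axis of jar_a, either way round below 0.05 rad)) and ((horizontal distance between cover_1 and jar_b below 0.007 m and z of cover_1 in the frame of jar_b between 0.084 and 0.09 m and angle between the z axis of cover_1 and the z axis of jar_b, either way round below 0.05 rad) or (horizontal distance between cover_2 and jar_b below 0.007 m and z of cover_2 in the frame of jar_b between 0.084 and 0.09 m and angle between the z axis of cover_2 and the z axis of jar_b, either way round below 0.05 rad) or (horizontal distance between cover_3 and jar_b below 0.007 m and z of cover_3 in the frame of jar_b between 0.084 and 0.09 m and angle between the z axis of cover_3 and the z axis of jar_b, either way round below 0.05 rad)) and ((horizontal distance between cover_1 and jar_c below 0.007 m and z of cover_1 in the frame of jar_c between 0.059 and 0.065 m and angle between the z axis of cover_1 and the z axis of jar_c, either way round below 0.05 rad) or (horizontal distance between cover_2 and jar_c below 0.007 m and z of cover_2 in the frame of jar_c between 0.059 and 0.065 m and angle between the z axis of cover_2 and the z axis of jar_c, either way round below 0.05 rad) or (horizontal distance between cover_3 and jar_c below 0.007 m and z of cover_3 in the frame of jar_c between 0.059 and 0.065 m and angle between the z axis of cover_3 and the z axis of jar_c, either way round below 0.05 rad)) and horizontal distance between brush and pot below 0.03 m and z of brush in the frame of pot below 0.015 m and angle between brush's own z axis and vertical below 0.3 rad and horizontal distance between cover_4 and jar_d below 0.008 m and z of cover_4 in the frame of jar_d below 0.091 m and x of sample_a in the frame of tray between -0.085 and 0.085 m and y of sample_a in the frame of tray between -0.05 and 0.05 m and z of each of sample_a, sample_b, sample_c in the frame of tray below 0.012 m and angle between each of sample_a, sample_b, sample_c's own z axis and vertical below 0.12 rad and x of sample_b in the frame of tray between -0.085 and 0.085 m and y of sample_b in the frame of tray between -0.05 and 0.05 m and x of sample_c in the frame of tray between -0.085 and 0.085 m and y of sample_c in the frame of tray between -0.05 and 0.05 m); the robot touches nothing.
It fails at once if the canister that was covered at the start is pushed or carried more than 25 mm away (distance of jar_d from where it was at the start of the episode above 0.025 m).
It fails at once if the cover of that canister is pushed or carried more than 25 mm away (distance of cover_4 from where it was at the start of the episode above 0.025 m).
It fails at once if an open canister is tipped over (angle between any of jar_a, jar_b, jar_c's own z axis and vertical above 0.7 rad).
Of sample_a, sample_b, sample_c only 1 to 3 are there at a start; the rules pass over those that are not, and their reading is None.
At some moment in a run one of cover_1, cover_2, cover_3 may be knocked a few centimetres aside while the robot is not near it.
It also fails if it takes over 210 s, if anything falls off the work surface, if the arm or the gripper's body presses on something with over 40 N, if the wrist force passes 120 N, or if a joint passes its speed limit or range.

### The arm

A 6-joint arm with a two-finger parallel gripper is mounted at the origin on the work surface. World frame = base frame: x ahead of the robot, y to its left, z up, the work surface at z = 0. Lengths are in mm, angles in rad, forces in N, time in s.
With the tool pointing down it reaches from about 250 to 775 mm from the base axis. Payload 4 kg.
Tool frame: the origin (TCP) lies between the finger pads; the fingertips stand 22 mm ahead of it and the grasp point (between the pads) lies 3 mm ahead of it; z points along the fingers, y is the line along which they close (so a half turn about z gives the same grasp; the last joint's range is limited). The gripper opens to 85 mm and grips with 20 to 120 N. Pads are 22 mm wide; open, the fingers measure 114 mm over their backs; the gripper's body (76 mm by 85 mm) begins 54 mm behind the grasp point. The pads swing forward as they close: fully open they stand 13 mm farther back than shut.
Start: joints at [1.202, 0.087, 1.371, -0, 1.684, -0.103], TCP at [144.482, 530.698, 253.341] pointing down, gripper open.
Joint ranges: [-3.1, 3.1], [-0.76, 2.03], [0.27, 2.55], [-1.08, 4.22], [0.17, 2.65], [-2.57, 2.57]. Speed limits (rad/s): [2.79, 2.79, 3.14, 3.14, 3.14, 3.14].

### API

Orientations are given as a unit quaternion [w, x, y, z].
In Python, from station import get_state, snapshot, camera_params, job_done gives the robot as it stands. The module is installed in compiled form; this text tells all that it offers.
- The arm moves only by the tool step_arm, never from a script. Its argument "moves" is a list of rows, each a list of 6 numbers: the shift along the world's x, y, z in mm, then the turn, a rotation vector about the world's x, y, z in degrees. A call has 1 to 10 rows; each row is the pose to reach, as a shift and turn from the pose commanded when the call began; what a row does not reach only later rows make up. A row lasts 1/10 s, in which the tool goes at most 50 mm and 8.59 degrees, less where a joint would pass 70% of its speed; a pose out of reach is approached as far as the arm can. A call with a gripper value outside its range is refused whole. "hand" is the opening, from 0 (shut) to 1 (fully open), set as the call begins (left out, the last holds). The fingers move at their own pace and stop on an object; "force" is the grip in N (left out, the last holds). Time passes only in rows, so rows that repeat a pose let the fingers close. It gives the time, the measured TCP pose, the force, the opening and the grip force at its end, in the units of the state.
- get_state(): the state, without advancing time (a new reading comes with each control period).
- snapshot(name): name is "scene" or "top" or "wrist"; returns the picture (420x560x3 uint8, red, green, blue); there is no depth.
- camera_params(name): a dict with "intrinsics" (3x3 intrinsics, pixels), "R" (3x3) and "t" (3): a world point X has camera coordinates R X + t. Camera axes: x right, y down, z forward; pixel columns grow to the right and rows downward; lengths in mm; the calibration is good to about 2 mm. A picture is of the moment at which its call begins: read the wrist's pose just before it. camera_params takes no time and is no camera call; for the wrist camera it gives the pose at the moment of the call.
- job_done(): hands the job in; it is judged then, once.
The state is a dict: "clock": time; "joints": joint angles; "qvel": joint speeds; "joint_efforts": joint torques, N m; "tcp_pos": TCP position; "orientation": TCP orientation; "wrist_force": force on the tool from outside, world axes, zero at the start; "torque": the same for the moment, N m; "opening": opening from 0.0 (shut) to 1.0 (fully open); "grasp_force": force on a finger pad.
Only numpy, scipy, OpenCV 4.12 (cv2) and the standard library are available. Lean on these libraries where they do the work, as an engineer would, in place of code of your own. Each camera call takes 0.05 s, during which the arm holds its last target. There are 200 camera calls.

## Working session

There is one attempt and no reset: what is moved stays moved. The work goes in short steps, Python scripts to look and compute and a tool call to move; the robot and the scene stay as the last step left them, time stands still between calls to the robot, and variables do not carry over. Pictures are saved under pics/ and viewed, at most 14 in all, crops included, and the job is handed in when it is done.

Besides the shell and the picture viewer there is one more tool, called after "Request:" by a JSON object that holds its "api" and its "payload", one argument or row to a line. step_arm: Moves the arm, as the interface text tells. Its arguments: {"type":"object","properties":{"moves":{"type":"array"},"hand":{"type":"number"},"force":{"type":"number"}},"required":["moves"]}

```bash
mkdir -p pics
cat > h.py <<'E'
import numpy as np, cv2
from station import get_state, snapshot, camera_params, job_done
def snap(n,f):
    P=camera_params(n); im=snapshot(n); cv2.imwrite('pics/'+f,im[:,:,::-1]); return im,P
def ray(P,uv):
    K=np.array(P['intrinsics']);R=np.array(P['R']);t=np.array(P['t'])
    return -R.T@t, R.T@np.linalg.inv(K)@np.array([uv[0],uv[1],1.])
def onz(P,uv,z):
    c,d=ray(P,uv); return c+d*(z-c[2])/d[2]
def proj(P,X):
    q=np.array(P['intrinsics'])@(np.array(P['R'])@np.array(X,float)+np.array(P['t'])); return q[:2]/q[2]
def two(P1,a,P2,b):
    c1,d1=ray(P1,a);c2,d2=ray(P2,b)
    s=np.linalg.lstsq(np.c_[d1,-d2],c2-c1,rcond=None)[0]
    p,q=c1+d1*s[0],c2+d2*s[1]; return (p+q)/2,np.linalg.norm(p-q)
E
python3 - <<'E'
from h import *
for n in('scene','top'):
    im,P=snap(n,n+'0.png'); print(n,P)
s=get_state();print(s)
E
```

```text
scene {'intrinsics': array([[432.33043283,   0.        , 279.75528217],
       [  0.        , 432.33043283, 202.68853447],
       [  0.        ,   0.        ,   1.        ]]), 'R': array([[-0.79935131,  0.60065786, -0.01573593],
       [ 0.35153948,  0.44626649, -0.82296185],
       [-0.48729608, -0.66336744, -0.56787866]]), 't': array([ 440.73592449, -107.33058758, 1339.51916137])}
top {'intrinsics': array([[386.03511888,   0.        , 281.78524279],
       [  0.        , 386.03511888, 216.0011236 ],
       [  0.        ,   0.        ,   1.        ]]), 'R': array([[ 0.02333311, -0.99947982,  0.02226343],
       [-0.99872893, -0.02429923, -0.04415967],
       [ 0.04467769, -0.02120475, -0.99877638]]), 't': array([-26.70347184, 530.74266233, 875.36804734])}
{'clock': 0.1, 'joints': array([ 1.20193255e+00,  8.79413567e-02,  1.37211336e+00, -3.73916237e-06,
        1.68361246e+00, -1.03085424e-01]), 'qvel': array([-0.00121266, -0.00181461, -0.00073026, -0.00055542, -0.0002959 ,
        0.00011941]), 'joint_efforts': array([ 1.53396533e-03, -3.53017902e+01, -3.14216781e+01, -2.44174416e-04,
        7.91395985e-03, -3.45146930e-05]), 'tcp_pos': array([144.31460591, 530.3104262 , 252.21800217]), 'orientation': array([-2.40694971e-04,  1.32498532e-01,  9.91182659e-01, -1.00894734e-03]), 'wrist_force': array([ 0.7930448 , -0.13572935,  0.1645987 ]), 'torque': array([-0.04278538, -0.00224408, -0.05248759]), 'grasp_force': 0.0, 'opening': 1.007082744135248}
```

View pics/scene0.png

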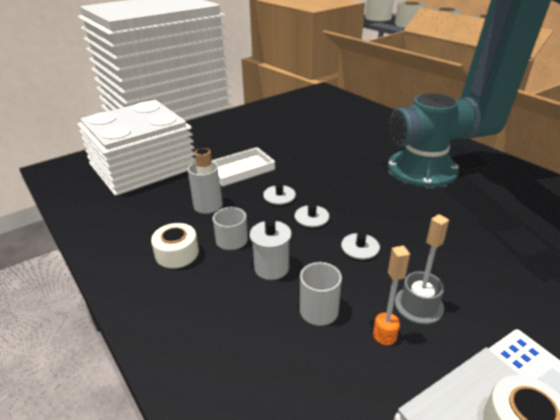

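View pics/top0.png

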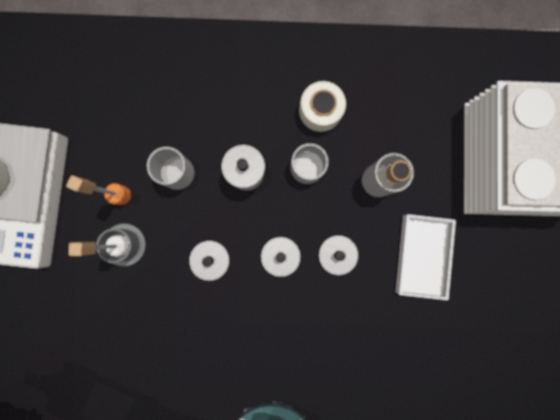

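The top view shows a canister at about (168,165), the covered one at (243,165), a short one at (309,160) and one holding a sample at (387,175). The covers are at (209,260), (280,257) and (338,255), the brush pot is at (122,244) with the orange decoy at (117,194), and the tray is at (427,257).

Run:
```python
from h import *
t=cv2.imread('pics/top0.png');s=cv2.imread('pics/scene0.png')
cv2.imwrite('pics/tc.png',cv2.resize(t[130:300,60:460],None,fx=2,fy=2,interpolation=cv2.INTER_CUBIC))
cv2.imwrite('pics/sc.png',cv2.resize(s[140:350,180:460],None,fx=2.8,fy=2.8,interpolation=cv2.INTER_CUBIC))
```

```text
(no output)
```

View pics/tc.png

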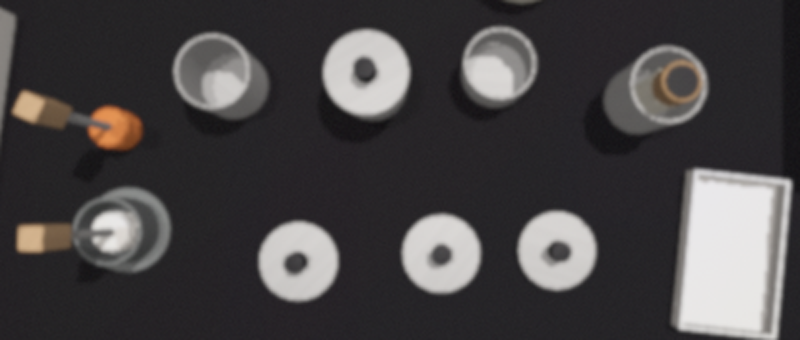

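View pics/sc.png

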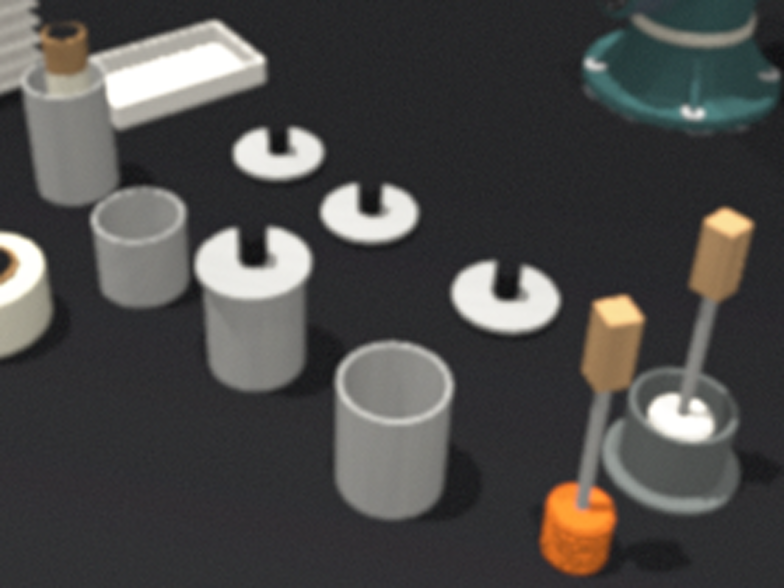

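The crops show the rims as clean ellipses: tall canister top (166,166) and scene (321,277), sample canister (394,173) and (204,171), short canister (309,161) and (230,217). The brush handle end is at top (74,249) and scene (440,220).

```bash
cat > m1.py <<'E'
from h import *
PT=camera_params('top');PS=camera_params('scene')
pts={'jar1':((166,166.5),(320.7,276.8)),'jarS':((394.5,173),(203.6,170.7)),'short':((309.5,161.5),(229.6,217.5)),
'cov4':((243.5,167.5),(270.7,233.6)),'c1':((209.5,260.5),(360.4,246.1)),'c2':((281,257),(312.1,215.7)),'c3':((338.5,255.5),(279.6,194.6)),
'pot':((115.5,245.5),(423.9,283.6)),'brushend':((74,249),(439.6,219.6)),'bristletop':((116.5,245.5),(424.3,288.5)),'sampletop':((400,171),(203.2,152.5)),'orangeend':((73,184),(400,249))}
for k,(a,b) in pts.items():
    X,e=two(PT,a,PS,b); print(k,X.round(1),round(e,1))
# mask centroids
im=cv2.imread('pics/top0.png'); 
m=(im.min(2)>120).astype('uint8')
n,l,st,c=cv2.connectedComponentsWithStats(m)
for i in range(1,n):
    if st[i,4]>300: print(st[i],c[i].round(1),onz(PT,c[i],13)[:2].round(1))
for uv in((406,217),(455,220),(449,299),(400,296)): print('tray',onz(PT,uv,28)[:2].round(1))
E
python3 m1.py
```

```text
jar1 [625.7 232.4  90.1] 0.4
jarS [ 620.4 -242.9  105.8] 4.4
short [648.3 -70.   65.7] 1.6
cov4 [627.   70.3  94.4] 0.3
c1 [424.7 149.8   6.5] 1.9
c2 [436.2 -13.9   7. ] 2.1
c3 [ 442.7 -146.7    6.9] 1.8
pot [455.4 345.5  56.4] 4.2
brushend [456.4 349.3 217.9] 1.4
bristletop [454.8 348.3  44.6] 4.6
sampletop [ 616.4 -237.   160.6] 2.4
orangeend [570.1 357.4 215.7] 2.0
[ 300   81   46   46 1157] [322.7 103.5] [ 795.9 -103.3]
[  465    80    95   134 11802] [513.4 148.9] [ 701.9 -553.7]
[   0  124   66  144 7521] [ 28.6 192.9] [569.6 561.7]
[ 221  145   44   43 1372] [242.8 166.1] [644.2  78.4]
[291 144  37  37 854] [308.6 163.5] [654.2 -73.3]
[147 147  39  38 710] [168.8 168.2] [634.6 247.7]
[374 153  39  39 359] [392.3 172.4] [ 638.7 -268.3]
[ 398  214   58   86 4130] [426.3 256.8] [ 445.2 -349.2]
[105 235  25  22 430] [117.7 245. ] [456.3 356.4]
[ 319  235   39   40 1129] [338.  254.7] [ 445.4 -145. ]
[ 261  237   39   40 1162] [280.1 256.3] [438.9 -12.3]
[ 189  241   40   40 1158] [208.8 260.1] [426.8 149.7]
tray [ 535.1 -296.1]
tray [ 531.  -408.7]
tray [ 352.2 -395.6]
tray [ 356.7 -284.1]
```

The measured heights come out about 5 mm low. That makes jar1 the 95 mm canister (jar_b) at (626,232), jarS the 120 mm one (jar_a) at (620,-243), and the short one jar_c at (648,-70). Next I check the wrist camera geometry.

Run:
```python
from h import *
P=camera_params('wrist');s=get_state()
R=np.array(P['R']);c=-R.T@P['t'];print(P['intrinsics'],R.round(3),c.round(1),s['tcp_pos'].round(1))
```

```text
[[366.56518962   0.         277.11897024]
 [  0.         366.56518962 211.42564895]
 [  0.           0.           1.        ]] [[ 0.263  0.965 -0.001]
 [ 0.915 -0.249  0.317]
 [ 0.305 -0.084 -0.948]] [ 63.9 551.5 371.3] [144.3 530.3 252.2]
```

Request:
{"api": "step_arm", "payload": {
  "moves": [
    [30,-20,30,0,0,0],
    [70,-50,60,0,0,0],
    [110,-80,90,0,0,0],
    [150,-110,120,0,0,0],
    [190,-140,150,0,0,0],
    [225,-170,180,0,0,0],
    [250,-190,200,0,0,0],
    [250,-190,200,0,0,0],
    [250,-190,200,0,0,0]
  ],
  "hand": 1
}}

```text
clock: 1.0
tcp_pos: [396.9, 339.0, 455.0]
orientation: [0.001, 0.135, 0.991, 0.001]
wrist_force: [-0.2, 1.1, 0.3]
opening: 1.002
grasp_force: 0.0
```

Run:
```python
from h import *
im,P=snap('wrist','w1.png'); np.save('w1.npy',P,allow_pickle=True)
for X in ((456,347,220),(455,346,60),(626,232,95)): print(proj(P,X).round())
```

```text
[300. 229.]
[292. 188.]
[250. 318.]
```

View pics/w1.png

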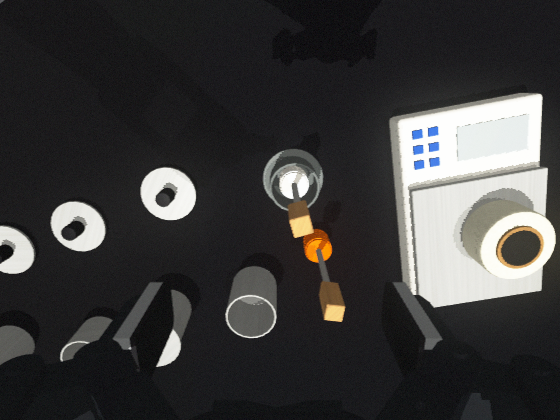

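The wrist view shows the brush handle top near (301,222), the pot at (293,180), jar_b's rim at (251,317) and the orange decoy at (318,245).

Run:
```python
from h import *
P=np.load('w1.npy',allow_pickle=True).item()
im=cv2.imread('pics/w1.png');
roi=im[195:245,280:325].astype(int)
hsv=cv2.cvtColor(im,cv2.COLOR_BGR2HSV)
m=((hsv[...,0]<25)&(hsv[...,1]>50)&(hsv[...,2]>205)).astype('uint8'); m2=np.zeros_like(m); m2[195:245,283:318]=m[195:245,283:318]
print(hsv[198:240:3,300])
cs,_=cv2.findContours(m2,cv2.RETR_EXTERNAL,cv2.CHAIN_APPROX_NONE)
c=max(cs,key=cv2.contourArea); r=cv2.minAreaRect(c); b=cv2.boxPoints(r)
W=np.array([onz(P,q,220)[:2] for q in b]); print(r,W.round(1),W.mean(0).round(1)); 
for i in range(2):
    d=W[i+1]-W[i]; print(np.degrees(np.arctan2(d[1],d[0])),np.linalg.norm(d))
print('jarb rim',onz(P,(251,316.5),95).round(1))
for k,q in(('c1',(168,193)),('c2',(78,226))): print(k,onz(P,q,13).round(1))
print('pot',onz(P,(294,180),60).round(1), onz(P,(293,187),50))
```

```text
[[ 10  11  72]
 [ 17 114 112]
 [ 16 134 116]
 [ 17 133 113]
 [ 16 130 114]
 [ 16 132 114]
 [ 16 138 135]
 [ 22 113 248]
 [ 22 116 249]
 [ 21 112 248]
 [ 21 117 248]
 [ 21 116 248]
 [ 22 113 249]
 [  0  65  39]]
((301.058837890625, 226.2353057861328), (18.432706832885742, 19.887920379638672), 75.96376037597656) [[443.3 338.9]
 [443.6 359.2]
 [463.9 359. ]
 [463.8 338.3]] [453.6 348.9]
89.3530450085387 20.34969401954718
-0.7505203172864362 20.35455456893244
jarb rim [624.4 234.9  95. ]
c1 [422.6 152.9  13. ]
c2 [435.7  -8.7  13. ]
pot [444.1 351.6  60. ] [456.39236621 347.30510903  50.        ]
```

Request:
{"api": "step_arm", "payload": {
  "moves": [
    [10,-45,0,0,0,3],
    [20,-90,0,0,0,6],
    [30,-135,0,0,0,9],
    [40,-180,0,0,0,12],
    [50,-225,0,0,0,15.5],
    [60,-270,0,0,0,15.5],
    [75,-315,0,0,0,15.5],
    [90,-360,0,0,0,15.5],
    [100,-405,0,0,0,15.5],
    [110,-450,0,0,0,15.5]
  ]
}}

```text
clock: 2.05
tcp_pos: [504.6, -109.5, 451.7]
orientation: [-0.001, -0.004, 1.0, 0.001]
wrist_force: [0.7, 0.9, 0.9]
opening: 0.997
grasp_force: 0.0
```

Request:
{"api": "step_arm", "payload": {
  "moves": [
    [10,-40,-15,0,0,0],
    [20,-80,-30,0,0,0],
    [30,-105,-40,0,0,0],
    [30,-130,-40,0,0,0],
    [30,-130,-40,0,0,0],
    [30,-130,-40,0,0,0]
  ]
}}

```text
clock: 2.65
tcp_pos: [534.7, -238.2, 411.8]
orientation: [-0.001, -0.003, 1.0, 0.001]
wrist_force: [-0.3, 0.1, -0.7]
opening: 0.998
grasp_force: 0.0
```

Run:
```python
from h import *
im,P=snap('wrist','w2.png'); np.save('w2.npy',P,allow_pickle=True)
print(get_state()['tcp_pos'],get_state()['orientation'])
for X in ((616,-237,165),(620,-243,120),(648,-70,70),(445,-349,4)): print(proj(P,X).round())
```

```text
[ 534.68094658 -237.72843615  412.78683391] [-4.25023606e-04 -3.29497153e-03  9.99994211e-01  7.34608372e-04]
[277. 249.]
[272. 236.]
[399. 242.]
[195.  84.]
```

View pics/w2.png

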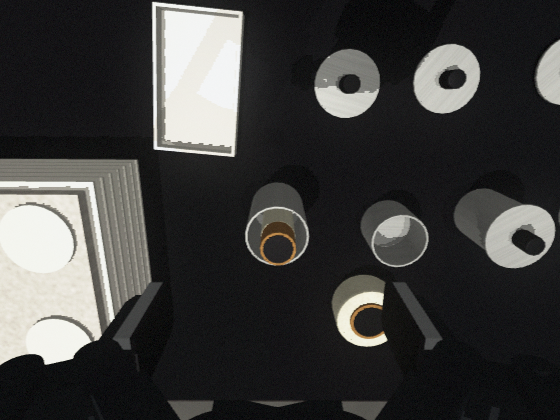

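The wrist view shows jar_a's rim centred at about (277,236) with the sample's top at (279,249), jar_c's rim at (397,239), the tray centred at about (197,80), and covers at (347,83) and (447,78).

Run:
```python
from h import *
P=np.load('w2.npy',allow_pickle=True).item();P1=np.load('w1.npy',allow_pickle=True).item()
PT=camera_params('top');PS=camera_params('scene')
for k,q,z in(('a',(277,236.5),120),('a95',(277,236.5),95),('samp',(278.5,249),165),('samp140',(278.5,249),140),('c',(397,239),70),('c3',(347,83),13),('c2',(447,78),13)): print(k,onz(P,q,z).round(1))
for k,a,b in(('a',(394.5,173),(277,236.5)),('c',(309.5,161.5),(397,239)),('s',(400,171),(278.5,249)),('c3',(338.5,255.5),(347,83)),('c2',(281,257),(447,78))):
    print(k,two(PT,a,P,b))
for k,a,b in(('a',(203.6,170.7),(277,236.5)),('c',(229.6,217.5),(397,239)),('s',(203.2,152.5),(278.5,249)),('c3',(279.6,194.6),(347,83)),('c2',(312.1,215.7),(447,78))):
    print(k,two(PS,a,P,b))
print('c2w',two(P1,(78,226),P,(447,78)))
for q in((153,3),(242,11),(235,156),(154,148)): print('tray',onz(P,q,28)[:2].round(1))
```

```text
a [ 620.1 -237.1  120. ]
a95 [ 630.3 -237.    95. ]
samp [ 616.3 -235.7  165. ]
samp140 [ 627.5 -235.4  140. ]
c [643.5 -73.5  70. ]
c3 [ 442.6 -144.4   13. ]
c2 [435.5 -11.6  13. ]
a (array([ 618.34128893, -237.56818701,  125.74236219]), np.float64(1.4429232174433075))
c (array([648.88752723, -70.37130364,  60.03941579]), np.float64(2.6023472319018652))
s (array([ 616.2287548 , -235.85414776,  165.76331379]), np.float64(0.6429337856328096))
c3 (array([ 443.30460299, -145.31646445,   17.82421905]), np.float64(1.3200159066252382))
c2 (array([436.69701322, -14.23142516,  18.73134014]), np.float64(2.0635148214877317))
a (array([ 622.83673266, -236.16899654,  109.68352791]), np.float64(3.227164965792862))
c (array([646.35413149, -71.4136327 ,  63.81010928]), np.float64(0.6466995187585973))
s (array([ 616.99999808, -235.11485474,  161.55794195]), np.float64(1.8361176848772325))
c3 (array([ 442.9616383 , -143.84210439,    8.5053583 ]), np.float64(1.1258926175908952))
c2 (array([436.27233756, -10.61818202,   9.25536391]), np.float64(2.14101690651121))
c2w (array([435.81436831, -10.40848011,  10.4834617 ]), np.float64(0.8288441666972167))
tray [ 352.5 -389.1]
tray [ 360.5 -281.2]
tray [ 538.6 -295.1]
tray [ 528.2 -405.4]
```

Request:
{"api": "step_arm", "payload": {
  "moves": [
    [40,2,0,0,0,0],
    [82,4,-20,0,0,0],
    [82,4,-65,0,0,0],
    [82,4,-110,0,0,0],
    [82,4,-155,0,0,0],
    [82,4,-195,0,0,0],
    [82,4,-230,0,0,0],
    [82,4,-250,0,0,0],
    [82,4,-263,0,0,0],
    [82,4,-263,0,0,0]
  ]
}}

```text
clock: 3.7
tcp_pos: [615.8, -233.4, 148.5]
orientation: [-0.002, -0.003, 1.0, 0.001]
wrist_force: [0.1, -0.0, -0.7]
opening: 1.001
grasp_force: 0.0
```

Request:
{"api": "step_arm", "payload": {
  "moves": [
    [0,0,0,0,0,0],
    [0,0,0,0,0,0],
    [0,0,0,0,0,0],
    [0,0,0,0,0,0],
    [0,0,0,0,0,0],
    [0,0,0,0,0,0],
    [0,0,0,0,0,0],
    [0,0,0,0,0,0]
  ],
  "hand": 0.2,
  "force": 30
}}

```text
clock: 4.5
tcp_pos: [617.3, -235.9, 152.5]
orientation: [0.002, -0.002, 1.0, -0.001]
wrist_force: [-0.9, -0.1, 5.6]
opening: 0.46
grasp_force: 30.6
```

Request:
{"api": "step_arm", "payload": {
  "moves": [
    [0,0,10,0,0,0],
    [0,0,30,0,0,0],
    [0,0,60,0,0,0],
    [0,0,90,0,0,0],
    [0,0,120,0,0,0],
    [0,0,140,0,0,0],
    [-30,-20,140,0,0,0],
    [-60,-40,140,0,0,0],
    [-90,-60,140,0,0,0],
    [-120,-80,140,0,0,0]
  ]
}}

```text
clock: 5.5
tcp_pos: [495.1, -315.6, 289.9]
orientation: [-0.001, -0.003, 1.0, 0.0]
wrist_force: [-0.5, -0.1, -0.5]
opening: 0.461
grasp_force: 30.3
```

Request:
{"api": "step_arm", "payload": {
  "moves": [
    [-25,-15,0,0,0,0],
    [-51,-28,0,0,0,0],
    [-51,-28,-10,0,0,0],
    [-51,-28,-10,0,0,0]
  ]
}}

```text
clock: 5.9
tcp_pos: [444.7, -343.0, 278.6]
orientation: [-0.001, -0.002, 1.0, 0.001]
wrist_force: [-0.3, -0.3, -1.3]
opening: 0.461
grasp_force: 30.4
```

Run:
```python
from h import *
im,P=snap('scene','s3.png')
cv2.imwrite('pics/s3c.png',cv2.resize(im[60:260,120:360,::-1],None,fx=2.5,fy=2.5))
```

```text
(no output)
```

View pics/s3c.png

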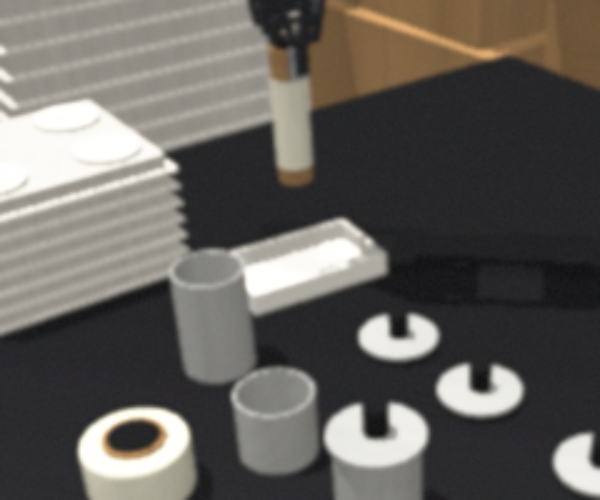

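The sample hangs upright from the gripper above the tray, and jar_a is still standing. I lower it next.

Request:
{"api": "step_arm", "payload": {
  "moves": [
    [0,0,-30,0,0,0],
    [0,0,-65,0,0,0],
    [0,0,-95,0,0,0],
    [0,0,-115,0,0,0],
    [0,0,-122,0,0,0],
    [0,0,-126,0,0,0],
    [0,0,-126,0,0,0]
  ]
}}

```text
clock: 6.65
tcp_pos: [446.3, -343.3, 155.0]
orientation: [0.0, -0.003, 1.0, -0.0]
wrist_force: [0.1, 0.6, -0.4]
opening: 0.463
grasp_force: 30.4
```

Request:
{"api": "step_arm", "payload": {
  "moves": [
    [0,0,-2,0,0,0],
    [0,0,-4,0,0,0],
    [0,0,-5,0,0,0],
    [0,0,-5,0,0,0]
  ]
}}

```text
clock: 7.05
tcp_pos: [446.2, -343.9, 151.5]
orientation: [0.001, -0.002, 1.0, -0.001]
wrist_force: [0.3, 0.4, 5.2]
opening: 0.461
grasp_force: 30.9
```

Contact with the tray floor. I release, go straight up and look.

Request:
{"api": "step_arm", "payload": {
  "moves": [
    [0,0,0,0,0,0],
    [0,0,0,0,0,0],
    [0,0,0,0,0,0],
    [0,0,0,0,0,0],
    [0,0,20,0,0,0],
    [0,0,60,0,0,0],
    [0,0,105,0,0,0],
    [0,0,150,0,0,0],
    [0,0,190,0,0,0],
    [0,0,230,0,0,0]
  ],
  "hand": 1
}}

```text
clock: 8.05
tcp_pos: [445.3, -343.1, 381.1]
orientation: [0.0, -0.002, 1.0, -0.0]
wrist_force: [0.7, -0.4, -0.4]
opening: 0.998
grasp_force: 0.0
```

Run:
```python
from h import *
im,P=snap('top','t4.png'); im2,P2=snap('scene','s4.png')
a=cv2.resize(im[190:320,370:480],(550,600))[:, :400]
b=cv2.resize(im2[120:320,160:360],(600,600))
cv2.imwrite('pics/c4.png',np.hstack([cv2.resize(im[200:310,380:470],(400,500)),cv2.resize(im2[90:290,180:340],(400,500))])[:,:,::-1])
```

```text
(no output)
```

View pics/c4.png

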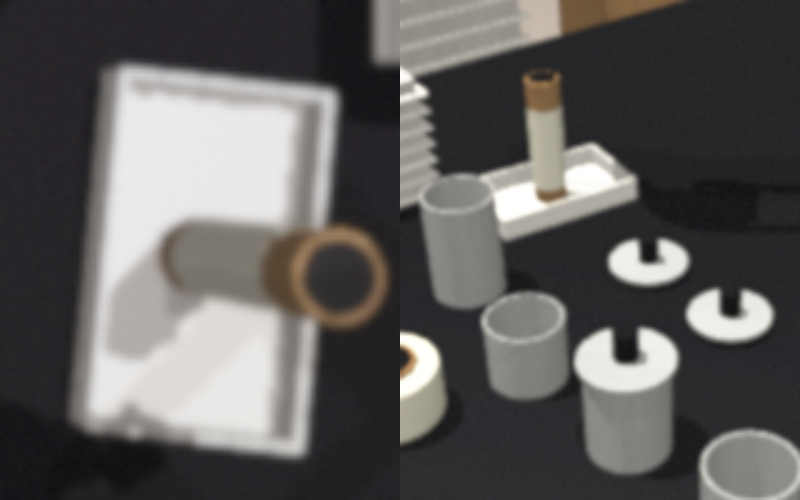

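The sample stands upright in the tray. Now the brush.

Request:
{"api": "step_arm", "payload": {
  "moves": [
    [0,45,0,0,0,0],
    [0,90,0,0,0,0],
    [0,135,0,0,0,0],
    [0,180,0,0,0,0],
    [0,225,0,0,0,0],
    [0,270,0,0,0,0],
    [0,315,0,0,0,0],
    [0,360,0,0,0,0],
    [0,405,0,0,0,0],
    [0,450,0,0,0,0]
  ]
}}

```text
clock: 9.15
tcp_pos: [445.0, 108.5, 378.6]
orientation: [-0.0, -0.002, 1.0, -0.0]
wrist_force: [0.1, -0.8, 0.1]
opening: 0.999
grasp_force: 0.0
```

Request:
{"api": "step_arm", "payload": {
  "moves": [
    [0,45,0,0,0,0],
    [0,90,0,0,0,0],
    [0,135,0,0,0,0],
    [5,180,0,0,0,0],
    [9,220,0,0,0,0],
    [9,242,0,0,0,0],
    [9,242,0,0,0,0],
    [9,242,-30,0,0,0],
    [9,242,-60,0,0,0],
    [9,242,-60,0,0,0]
  ]
}}

```text
clock: 10.15
tcp_pos: [452.9, 346.8, 313.2]
orientation: [-0.005, -0.002, 1.0, -0.003]
wrist_force: [-0.0, -0.2, -1.1]
opening: 1.001
grasp_force: 0.0
```

Run:
```python
from h import *
im,P=snap('wrist','w5.png'); im=im[:,:,::-1].copy(); print(get_state()['tcp_pos'])
hsv=cv2.cvtColor(im,cv2.COLOR_BGR2HSV)
m=((hsv[...,0]<28)&(hsv[...,0]>12)&(hsv[...,1]>50)&(hsv[...,2]>205)).astype('uint8')
n,l,st,c=cv2.connectedComponentsWithStats(m)
for i in range(1,n):
    if st[i,4]>100:
        cs,_=cv2.findContours((l==i).astype('uint8'),cv2.RETR_EXTERNAL,cv2.CHAIN_APPROX_NONE)
        r=cv2.minAreaRect(cs[0]);W=np.array([onz(P,q,220)[:2] for q in cv2.boxPoints(r)]);print(r,W.round(1),W.mean(0).round(1))
PT=camera_params('top')
im,_=snap('top','t5.png');g=im.min(2)
```

```text
[453.68829222 347.2470757  316.40974712]
((281.5, 232.5), (29.0, 31.0), 90.0) [[444.  339.1]
 [443.8 358.1]
 [463.2 358.5]
 [463.3 339. ]] [453.6 348.6]
((281.5947570800781, 265.86700439453125), (19.623689651489258, 33.08397674560547), 22.932100296020508) [[484.6 338.9]
 [463.1 347.2]
 [468.3 358.7]
 [490.1 350.7]] [476.5 348.9]
((299.35858154296875, 272.9034423828125), (12.955096244812012, 22.754465103149414), 48.36646270751953) [[483.3 352.2]
 [472.5 362.9]
 [479.3 368.6]
 [490.3 357.9]] [481.4 360.4]
((534.7432861328125, 334.54058837890625), (11.216217994689941, 38.59459686279297), 18.924644470214844) [[540.5 517. ]
 [511.2 519.2]
 [513.9 526.9]
 [543.4 525. ]] [527.3 522. ]
((293.7372131347656, 375.7226257324219), (29.219032287597656, 23.238529205322266), 19.98310661315918) [[568.3 345.6]
 [549.3 351.1]
 [557.7 370.7]
 [577.1 365.6]] [563.1 358.3]
```

Request:
{"api": "step_arm", "payload": {
  "moves": [
    [0,0,-35,0,0,0],
    [0,0,-70,0,0,0],
    [0,0,-100,0,0,0],
    [0,0,-121,0,0,0],
    [0,0,-121,0,0,0]
  ]
}}

```text
clock: 10.75
tcp_pos: [454.0, 347.8, 196.9]
orientation: [-0.002, -0.002, 1.0, -0.001]
wrist_force: [-0.1, 0.4, 0.3]
opening: 0.999
grasp_force: 0.0
```

Request:
{"api": "step_arm", "payload": {
  "moves": [
    [0,0,0,0,0,0],
    [0,0,0,0,0,0],
    [0,0,0,0,0,0],
    [0,0,0,0,0,0],
    [0,0,0,0,0,0],
    [0,0,0,0,0,0],
    [0,0,0,0,0,0],
    [0,0,0,0,0,0],
    [0,0,0,0,0,0]
  ],
  "hand": 0.05,
  "force": 60
}}

```text
clock: 11.65
tcp_pos: [455.0, 349.1, 199.8]
orientation: [0.001, -0.002, 1.0, 0.001]
wrist_force: [0.2, -0.4, 5.7]
opening: 0.249
grasp_force: 59.8
```

Request:
{"api": "step_arm", "payload": {
  "moves": [
    [0,0,10,0,0,0],
    [0,0,35,0,0,0],
    [0,0,65,0,0,0],
    [0,0,95,0,0,0],
    [0,0,125,0,0,0],
    [0,0,150,0,0,0],
    [0,0,160,0,0,0],
    [0,0,160,0,0,0]
  ]
}}

```text
clock: 12.45
tcp_pos: [454.7, 348.9, 359.6]
orientation: [0.001, -0.002, 1.0, 0.001]
wrist_force: [0.2, -0.8, -0.7]
opening: 0.254
grasp_force: 59.2
```

Run:
```python
from h import *
im,P=snap('top','t6.png'); im2,P2=snap('scene','s6.png')
cv2.imwrite('pics/c6.png',np.hstack([cv2.resize(im[125:285,60:220],(400,400)),cv2.resize(im2[100:380,280:560],(400,400))])[:,:,::-1])
```

```text
(no output)
```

View pics/c6.png

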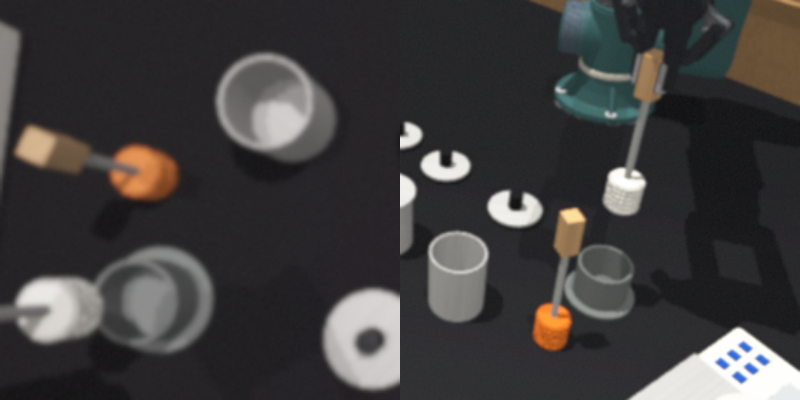

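The brush is gripped and hangs straight. I check whether any jars moved before scrubbing.

```bash
cat > jars.py <<'E'
from h import *
import sys
def boxes(f):
    im=cv2.imread(f); n,l,st,c=cv2.connectedComponentsWithStats((im.min(2)>120).astype('uint8'))
    return [(st[i],c[i]) for i in range(1,n) if 300<st[i,4]<1500]
P=camera_params('top')
for s,c in boxes(sys.argv[1]):
    q=(s[0]+(s[2]-1)/2,s[1]+(s[3]-1)/2); print(s,q,[onz(P,q,z)[:2].round(1).tolist() for z in(120,95,70,13)])
E
python3 jars.py pics/top0.png; echo; python3 jars.py pics/t6.png
```

```text
[ 300   81   46   46 1157] (np.float64(322.5), np.float64(103.5)) [[759.2, -89.8], [767.8, -92.9], [776.4, -95.9], [796.0, -102.8]]
[ 221  145   44   43 1372] (np.float64(242.5), np.float64(166.0)) [[625.8, 70.2], [630.1, 72.3], [634.4, 74.4], [644.3, 79.2]]
[291 144  37  37 854] (np.float64(309.0), np.float64(162.0)) [[637.7, -64.6], [642.4, -66.8], [647.1, -69.0], [657.8, -74.1]]
[147 147  39  38 710] (np.float64(166.0), np.float64(165.5)) [[622.6, 224.1], [626.9, 231.2], [631.1, 238.2], [640.7, 254.3]]
[374 153  39  39 359] (np.float64(393.0), np.float64(172.0)) [[621.8, -236.8], [626.0, -244.5], [630.2, -252.3], [639.7, -270.0]]
[105 235  25  22 430] (np.float64(117.0), np.float64(245.5)) [[459.6, 315.3], [458.5, 325.2], [457.5, 335.2], [455.2, 358.0]]
[ 319  235   39   40 1129] (np.float64(338.0), np.float64(254.5)) [[451.5, -126.9], [450.2, -131.1], [448.9, -135.4], [446.0, -145.0]]
[ 261  237   39   40 1162] (np.float64(280.0), np.float64(256.5)) [[444.9, -10.1], [443.4, -10.5], [441.9, -11.0], [438.5, -12.1]]
[ 189  241   40   40 1158] (np.float64(208.5), np.float64(260.5)) [
[... 653 characters left out ...]
, [626.0, -244.5], [630.2, -252.3], [639.7, -270.0]]
[111 235  18  25 305] (np.float64(119.5), np.float64(247.0)) [[456.7, 310.2], [455.6, 320.0], [454.5, 329.8], [451.9, 352.2]]
[ 319  235   39   40 1135] (np.float64(338.0), np.float64(254.5)) [[451.5, -126.9], [450.2, -131.1], [448.9, -135.4], [446.0, -145.0]]
[ 66 236  35  26 681] (np.float64(83.0), np.float64(248.5)) [[452.1, 382.0], [450.8, 394.1], [449.6, 406.2], [446.7, 433.9]]
[ 261  237   39   40 1168] (np.float64(280.0), np.float64(256.5)) [[444.9, -10.1], [443.4, -10.5], [441.9, -11.0], [438.5, -12.1]]
[ 190  241   39   40 1148] (np.float64(209.0), np.float64(260.5)) [[433.8, 131.7], [431.9, 135.8], [430.1, 139.9], [425.8, 149.2]]
```

Request:
{"api": "step_arm", "payload": {
  "moves": [
    [0,-45,0,0,0,0],
    [5,-90,0,0,0,0],
    [10,-135,0,0,0,0],
    [15,-180,0,0,0,0],
    [25,-225,0,0,0,0],
    [35,-270,0,0,0,0],
    [45,-315,0,0,0,0],
    [60,-360,0,0,0,0],
    [80,-405,0,0,0,0],
    [100,-445,0,0,0,0]
  ]
}}

```text
clock: 13.55
tcp_pos: [554.2, -98.5, 355.8]
orientation: [-0.002, -0.002, 1.0, 0.001]
wrist_force: [0.7, 0.9, -1.2]
opening: 0.248
grasp_force: 59.9
```

Request:
{"api": "step_arm", "payload": {
  "moves": [
    [20,-40,0,0,0,0],
    [40,-80,0,0,0,0],
    [60,-120,0,0,0,0],
    [66,-141,0,0,0,0],
    [66,-141,0,0,0,0],
    [66,-141,0,0,0,0],
    [66,-141,0,0,0,0]
  ]
}}

```text
clock: 14.25
tcp_pos: [620.2, -236.1, 357.6]
orientation: [-0.001, -0.003, 1.0, 0.001]
wrist_force: [-0.3, -0.5, -1.6]
opening: 0.248
grasp_force: 59.9
```

Run:
```python
from h import *
im,P=snap('top','t7.png'); im2,P2=snap('scene','s7.png');im3,P3=snap('wrist','w7.png');print(get_state()['tcp_pos'])
cv2.imwrite('pics/c7.png',np.hstack([cv2.resize(im2[80:240,140:300],(400,400)),cv2.resize(im3[150:330,190:370],(400,400))])[:,:,::-1])
```

```text
[ 620.3088421  -235.97418758  358.9798997 ]
```

View pics/c7.png

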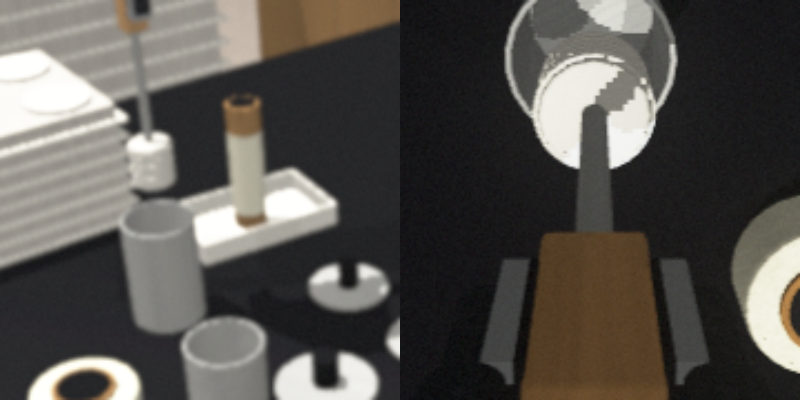

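The brush hangs straight and centred over jar_a. Scrubbing it: down, up to the rim, then down again.

Request:
{"api": "step_arm", "payload": {
  "moves": [
    [0,0,-30,0,0,0],
    [0,0,-65,0,0,0],
    [0,0,-100,0,0,0],
    [0,0,-130,0,0,0],
    [0,0,-148,0,0,0],
    [0,0,-154,0,0,0],
    [0,0,-154,0,0,0],
    [0,0,-154,0,0,0],
    [0,0,-154,0,0,0]
  ]
}}

```text
clock: 15.3
tcp_pos: [621.3, -237.5, 206.8]
orientation: [0.002, -0.002, 1.0, -0.001]
wrist_force: [0.5, 0.2, -1.0]
opening: 0.248
grasp_force: 59.9
```

Request:
{"api": "step_arm", "payload": {
  "moves": [
    [0,0,30,0,0,0],
    [0,0,60,0,0,0],
    [0,0,85,0,0,0],
    [0,0,96,0,0,0],
    [0,0,96,0,0,0],
    [0,0,96,0,0,0],
    [0,0,96,0,0,0]
  ]
}}

```text
clock: 16.0
tcp_pos: [620.0, -237.1, 297.9]
orientation: [-0.002, -0.002, 1.0, 0.001]
wrist_force: [0.0, 0.6, -1.5]
opening: 0.249
grasp_force: 60.0
```

Request:
{"api": "step_arm", "payload": {
  "moves": [
    [0,0,-30,0,0,0],
    [0,0,-60,0,0,0],
    [0,0,-85,0,0,0],
    [0,0,-96,0,0,0],
    [0,0,-96,0,0,0],
    [0,0,-96,0,0,0],
    [0,0,-96,0,0,0]
  ]
}}

```text
clock: 16.7
tcp_pos: [620.7, -237.4, 204.8]
orientation: [0.0, -0.002, 1.0, -0.0]
wrist_force: [-0.2, 0.2, -0.2]
opening: 0.245
grasp_force: 59.9
```

Request:
{"api": "step_arm", "payload": {
  "moves": [
    [0,0,30,0,0,0],
    [0,0,65,0,0,0],
    [0,0,100,0,0,0],
    [0,0,130,0,0,0],
    [0,0,150,0,0,0],
    [0,0,154,0,0,0],
    [0,0,154,0,0,0]
  ]
}}

```text
clock: 17.4
tcp_pos: [620.7, -237.4, 359.3]
orientation: [0.001, -0.002, 1.0, -0.0]
wrist_force: [-0.4, 0.3, -1.4]
opening: 0.251
grasp_force: 60.0
```

```bash
python3 - <<'E'
from h import *
snap('scene','s8.png')
im3,P3=snap('wrist','w8.png')
def ring(im,r,P):pass
im,_=snap('top','t8.png')
E
python3 jars.py pics/t8.png | grep -E '^\[ ?3[0-9][0-9]|^\[29'
```

```text
[ 300   81   46   48 1304] (np.float64(322.5), np.float64(104.5)) [[757.1, -89.9], [765.7, -92.9], [774.2, -95.9], [793.6, -102.9]]
[291 143  38  38 963] (np.float64(309.5), np.float64(161.5)) [[638.7, -65.6], [643.5, -67.8], [648.2, -70.1], [659.0, -75.2]]
[ 374  153   47   39 1193] (np.float64(397.0), np.float64(172.0)) [[622.1, -245.0], [626.3, -253.0], [630.4, -261.0], [640.0, -279.3]]
[ 397  214   24   78 1103] (np.float64(408.5), np.float64(252.5)) [[458.7, -270.1], [457.6, -278.9], [456.6, -287.7], [454.2, -307.9]]
[ 320  236   38   39 1089] (np.float64(338.5), np.float64(255.0)) [[450.5, -127.9], [449.2, -132.2], [447.9, -136.5], [444.8, -146.2]]
```

To be sure of the depth, I repeat jar_a while feeling for the floor. The extra strokes do no harm.

Request:
{"api": "step_arm", "payload": {
  "moves": [
    [0,0,-40,0,0,0],
    [0,0,-80,0,0,0],
    [0,0,-120,0,0,0],
    [0,0,-150,0,0,0],
    [0,0,-157,0,0,0],
    [0,0,-159,0,0,0],
    [0,0,-161,0,0,0],
    [0,0,-161,0,0,0]
  ]
}}

```text
clock: 18.35
tcp_pos: [619.5, -236.7, 198.6]
orientation: [-0.001, -0.002, 1.0, 0.0]
wrist_force: [-3.3, 2.3, 7.3]
opening: 0.251
grasp_force: 61.3
```

Request:
{"api": "step_arm", "payload": {
  "moves": [
    [0,0,-1,0,0,0],
    [0,0,-2,0,0,0],
    [0,0,-2,0,0,0]
  ]
}}

```text
clock: 18.65
tcp_pos: [619.5, -236.7, 198.6]
orientation: [-0.0, -0.002, 1.0, 0.0]
wrist_force: [-4.0, 1.5, 12.0]
opening: 0.248
grasp_force: 61.9
```

Floor contact is at TCP z 198.6, so the earlier strokes bottomed out at about 11–13 mm and count. Next is jar_b.

Request:
{"api": "step_arm", "payload": {
  "moves": [
    [0,0,35,0,0,0],
    [0,0,75,0,0,0],
    [0,0,115,0,0,0],
    [0,0,150,0,0,0],
    [-10,10,163,0,0,0],
    [-25,45,163,0,0,0],
    [-45,85,163,0,0,0],
    [-60,130,163,0,0,0],
    [-60,175,163,0,0,0],
    [-60,220,163,0,0,0]
  ]
}}

```text
clock: 19.65
tcp_pos: [558.5, -15.3, 356.3]
orientation: [-0.002, -0.002, 1.0, 0.0]
wrist_force: [0.1, -0.9, -2.3]
opening: 0.248
grasp_force: 60.1
```

Request:
{"api": "step_arm", "payload": {
  "moves": [
    [0,45,0,0,0,0],
    [0,90,0,0,0,0],
    [0,135,0,0,0,0],
    [20,175,0,0,0,0],
    [40,215,0,0,0,0],
    [60,245,0,0,0,0],
    [65,250,0,0,0,0],
    [65,250,0,0,0,0],
    [65,250,0,0,0,0],
    [65,250,-20,0,0,0]
  ]
}}

```text
clock: 20.65
tcp_pos: [625.6, 231.4, 342.4]
orientation: [0.003, -0.002, 1.0, 0.001]
wrist_force: [0.4, 0.5, -1.0]
opening: 0.252
grasp_force: 60.1
```

Request:
{"api": "step_arm", "payload": {
  "moves": [
    [0,0,-40,0,0,0],
    [0,0,-80,0,0,0],
    [0,0,-115,0,0,0],
    [0,0,-130,0,0,0],
    [0,0,-135,0,0,0],
    [0,0,-136,0,0,0],
    [0,0,-136,0,0,0],
    [0,0,-136,0,0,0]
  ]
}}

```text
clock: 21.45
tcp_pos: [626.5, 232.9, 205.2]
orientation: [0.002, -0.002, 1.0, 0.001]
wrist_force: [-0.1, 0.5, -0.6]
opening: 0.252
grasp_force: 60.1
```

Request:
{"api": "step_arm", "payload": {
  "moves": [
    [0,0,30,0,0,0],
    [0,0,60,0,0,0],
    [0,0,70,0,0,0],
    [0,0,72,0,0,0],
    [0,0,72,0,0,0],
    [0,0,72,0,0,0]
  ]
}}

```text
clock: 22.05
tcp_pos: [625.0, 232.6, 272.1]
orientation: [-0.002, -0.002, 1.0, -0.0]
wrist_force: [0.1, -0.2, -1.6]
opening: 0.25
grasp_force: 60.1
```

Request:
{"api": "step_arm", "payload": {
  "moves": [
    [0,0,-30,0,0,0],
    [0,0,-60,0,0,0],
    [0,0,-70,0,0,0],
    [0,0,-72,0,0,0],
    [0,0,-72,0,0,0],
    [0,0,-72,0,0,0]
  ]
}}

```text
clock: 22.65
tcp_pos: [625.7, 232.8, 202.9]
orientation: [0.0, -0.002, 1.0, 0.0]
wrist_force: [1.1, 0.3, -0.7]
opening: 0.252
grasp_force: 60.1
```

Request:
{"api": "step_arm", "payload": {
  "moves": [
    [0,0,35,0,0,0],
    [0,0,75,0,0,0],
    [0,0,115,0,0,0],
    [0,0,145,0,0,0],
    [-10,-10,156,0,0,0],
    [-30,-45,156,0,0,0],
    [-55,-85,156,0,0,0],
    [-65,-130,156,0,0,0],
    [-65,-175,156,0,0,0],
    [-60,-220,156,0,0,0]
  ]
}}

```text
clock: 23.65
tcp_pos: [563.5, 11.0, 358.4]
orientation: [-0.0, -0.003, 1.0, -0.0]
wrist_force: [0.8, 0.0, -1.7]
opening: 0.252
grasp_force: 60.1
```

Request:
{"api": "step_arm", "payload": {
  "moves": [
    [30,-30,0,0,0,0],
    [60,-65,0,0,0,0],
    [78,-83,0,0,0,0],
    [80,-83,0,0,0,0],
    [80,-83,0,0,0,0],
    [80,-83,0,0,0,0],
    [80,-83,-30,0,0,0],
    [80,-83,-60,0,0,0]
  ]
}}

```text
clock: 24.45
tcp_pos: [645.2, -68.9, 300.5]
orientation: [0.003, -0.003, 1.0, -0.0]
wrist_force: [-0.1, -0.3, -1.4]
opening: 0.247
grasp_force: 60.2
```

Request:
{"api": "step_arm", "payload": {
  "moves": [
    [0,0,-40,0,0,0],
    [0,0,-75,0,0,0],
    [0,0,-90,0,0,0],
    [0,0,-95,0,0,0],
    [0,0,-96,0,0,0],
    [0,0,-96,0,0,0],
    [0,0,-96,0,0,0]
  ]
}}

```text
clock: 25.15
tcp_pos: [646.5, -70.4, 205.1]
orientation: [0.002, -0.002, 1.0, -0.0]
wrist_force: [-0.1, -0.1, -1.6]
opening: 0.248
grasp_force: 60.0
```

Request:
{"api": "step_arm", "payload": {
  "moves": [
    [0,0,30,0,0,0],
    [0,0,45,0,0,0],
    [0,0,48,0,0,0],
    [0,0,48,0,0,0],
    [0,0,48,0,0,0],
    [0,0,48,0,0,0]
  ]
}}

```text
clock: 25.75
tcp_pos: [645.0, -70.2, 248.7]
orientation: [-0.001, -0.002, 1.0, 0.0]
wrist_force: [0.5, 0.0, -0.8]
opening: 0.249
grasp_force: 60.2
```

Request:
{"api": "step_arm", "payload": {
  "moves": [
    [0,0,-30,0,0,0],
    [0,0,-45,0,0,0],
    [0,0,-48,0,0,0],
    [0,0,-48,0,0,0],
    [0,0,-48,0,0,0],
    [0,0,-48,0,0,0]
  ]
}}

```text
clock: 26.35
tcp_pos: [645.9, -70.4, 203.3]
orientation: [0.001, -0.002, 1.0, -0.0]
wrist_force: [0.3, 0.7, -0.2]
opening: 0.252
grasp_force: 60.1
```

Request:
{"api": "step_arm", "payload": {
  "moves": [
    [0,0,35,0,0,0],
    [0,0,75,0,0,0],
    [0,0,115,0,0,0],
    [-10,0,145,0,0,0],
    [-40,10,156,0,0,0],
    [-75,35,156,0,0,0],
    [-105,70,156,0,0,0],
    [-130,110,156,0,0,0],
    [-150,150,156,0,0,0],
    [-165,195,156,0,0,0]
  ]
}}

```text
clock: 27.35
tcp_pos: [479.1, 125.6, 360.0]
orientation: [0.002, -0.002, 1.0, 0.0]
wrist_force: [1.4, -0.0, -1.5]
opening: 0.252
grasp_force: 60.1
```

Request:
{"api": "step_arm", "payload": {
  "moves": [
    [-5,45,0,0,0,0],
    [-10,90,0,0,0,0],
    [-15,135,0,0,0,0],
    [-20,180,0,0,0,0],
    [-25,215,0,0,0,0],
    [-26,224,0,0,0,0],
    [-26,224,0,0,0,0],
    [-26,224,0,0,0,0],
    [-26,224,-20,0,0,0],
    [-26,224,-50,0,0,0]
  ]
}}

```text
clock: 28.35
tcp_pos: [456.0, 347.5, 311.3]
orientation: [0.003, -0.001, 1.0, 0.002]
wrist_force: [-0.8, 0.6, -1.5]
opening: 0.252
grasp_force: 60.1
```

Request:
{"api": "step_arm", "payload": {
  "moves": [
    [0,0,-35,0,0,0],
    [0,0,-70,0,0,0],
    [0,0,-95,0,0,0],
    [0,0,-104,0,0,0],
    [0,0,-108,0,0,0],
    [0,0,-110,0,0,0],
    [0,0,-110,0,0,0]
  ]
}}

```text
clock: 29.05
tcp_pos: [455.3, 348.8, 200.2]
orientation: [0.001, -0.002, 1.0, 0.001]
wrist_force: [-0.1, -0.3, -1.6]
opening: 0.25
grasp_force: 60.0
```

Request:
{"api": "step_arm", "payload": {
  "moves": [
    [0,0,-1,0,0,0],
    [0,0,-2,0,0,0],
    [0,0,-2,0,0,0]
  ]
}}

```text
clock: 29.35
tcp_pos: [455.2, 349.2, 198.6]
orientation: [0.002, -0.002, 1.0, 0.001]
wrist_force: [0.5, -0.1, 5.4]
opening: 0.254
grasp_force: 61.0
```

Request:
{"api": "step_arm", "payload": {
  "moves": [
    [0,0,0,0,0,0],
    [0,0,0,0,0,0],
    [0,0,0,0,0,0],
    [0,0,0,0,0,0],
    [0,0,20,0,0,0],
    [0,0,60,0,0,0],
    [0,0,105,0,0,0],
    [0,-10,150,0,0,0],
    [0,-45,150,0,0,0],
    [0,-90,150,0,0,0]
  ],
  "hand": 1
}}

```text
clock: 30.35
tcp_pos: [454.9, 259.1, 348.3]
orientation: [0.002, -0.004, 1.0, 0.001]
wrist_force: [1.5, -0.2, -0.1]
opening: 1.0
grasp_force: 0.0
```

Request:
{"api": "step_arm", "payload": {
  "moves": [
    [-35,-30,0,0,0,0],
    [-70,-60,0,0,0,0],
    [-105,-90,0,0,0,0],
    [-115,-105,0,0,0,0],
    [-115,-105,0,0,0,0],
    [-115,-105,0,0,0,0]
  ]
}}

```text
clock: 30.95
tcp_pos: [339.6, 153.8, 346.5]
orientation: [0.001, -0.002, 1.0, 0.0]
wrist_force: [1.2, 0.3, 0.7]
opening: 1.004
grasp_force: 0.0
```

```bash
python3 - <<'E'
from h import *
im,P=snap('top','t9.png'); im2,P2=snap('scene','s9.png');im3,P3=snap('wrist','w9.png');np.save('w9.npy',P3,allow_pickle=True);print(get_state()['tcp_pos'])
cv2.imwrite('pics/c9.png',np.hstack([cv2.resize(im2[120:400,180:480],(400,373)),cv2.resize(im3,(400,373))])[:,:,::-1])
E
python3 jars.py pics/t9.png
```

```text
[340.06004653 154.27144143 345.8679341 ]
[ 300   81   46   46 1159] (np.float64(322.5), np.float64(103.5)) [[759.2, -89.8], [767.8, -92.9], [776.4, -95.9], [796.0, -102.8]]
[ 221  145   44   43 1373] (np.float64(242.5), np.float64(166.0)) [[625.8, 70.2], [630.1, 72.3], [634.4, 74.4], [644.3, 79.2]]
[291 144  37  37 866] (np.float64(309.0), np.float64(162.0)) [[637.7, -64.6], [642.4, -66.8], [647.1, -69.0], [657.8, -74.1]]
[147 147  39  38 715] (np.float64(166.0), np.float64(165.5)) [[622.6, 224.1], [626.9, 231.2], [631.1, 238.2], [640.7, 254.3]]
[374 153  39  39 596] (np.float64(393.0), np.float64(172.0)) [[621.8, -236.8], [626.0, -244.5], [630.2, -252.3], [639.7, -270.0]]
[105 233  26  23 447] (np.float64(117.5), np.float64(244.0)) [[462.6, 314.4], [461.6, 324.4], [460.7, 334.3], [458.6, 357.0]]
[ 319  235   39   40 1134] (np.float64(338.0), np.float64(254.5)) [[451.5, -126.9], [450.2, -131.1], [448.9, -135.4], [446.0, -145.0]]
[ 261  237   39   40 1168] (np.float64(280.0), np.float64(256.5)) [[444.9, -10.1], [443.4, -10.5], [441.9, -11.0], [438.5, -12.1]]
[ 189  241   40   40 1161] (np.float64(208.5), np.float64(260.5)) [[433.8, 132.7], [431.9, 136.8], [430.1, 141.0], [425.8, 150.3]]
```

View pics/c9.png

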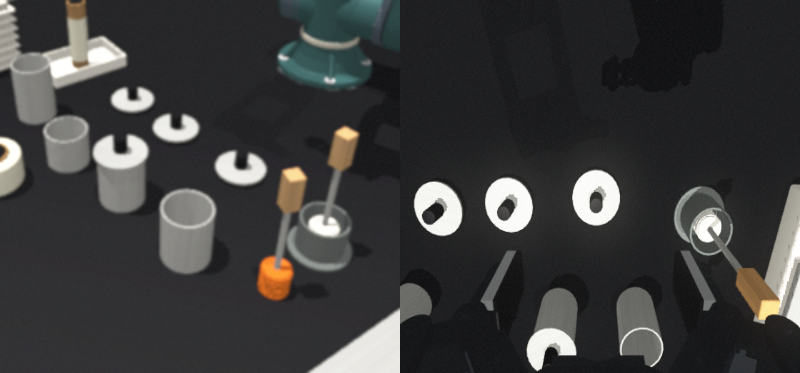

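The brush stands in its pot, the jars have not moved and all three covers are where they were. I measure the nearest cover with the wrist camera.

```bash
cat > cov.py <<'E'
from h import *
import sys
P=np.load(sys.argv[1]+'.npy',allow_pickle=True).item(); im=cv2.imread('pics/'+sys.argv[1]+'.png')
n,l,st,c=cv2.connectedComponentsWithStats(((im.min(2)>120)).astype('uint8'))
for i in range(1,n):
    if st[i,4]>300:
        cs,_=cv2.findContours((l==i).astype('uint8'),cv2.RETR_EXTERNAL,cv2.CHAIN_APPROX_NONE)
        h=cv2.convexHull(cs[0])
        if len(h)<6: continue
        e=cv2.fitEllipse(h); print(np.round(e[0],1),np.round(e[1],1),[onz(P,e[0],z)[:2].round(1).tolist() for z in(120,95,70,11)])
E
python3 cov.py w9; echo; python3 cov.py w2
```

```text
[274.2 222.1] [62.4 66.6] [[383.2, 151.5], [392.4, 151.3], [401.6, 151.2], [423.2, 150.9]]
[151.9 230.3] [59.9 68.2] [[392.6, 28.1], [402.5, 19.0], [412.3, 9.9], [435.6, -11.5]]
[ 52.9 234.5] [57.2 70.6] [[397.7, -72.6], [407.9, -88.9], [418.1, -105.3], [442.2, -143.9]]
[537.  288.9] [ 47.4 193.3] [[457.9, 432.7], [472.5, 453.0], [487.1, 473.2], [521.5, 521.0]]
[416.7 241.7] [59.7 68.8] [[403.8, 297.1], [414.5, 307.5], [425.2, 317.9], [450.3, 342.5]]
[435.  260.2] [51.5 60.5] [[424.6, 318.8], [436.8, 330.8], [449.0, 342.8], [477.7, 371.1]]
[590.7 315.9] [ 70.3 130.3] [[491.2, 499.5], [508.2, 524.6], [525.2, 549.7], [565.3, 608.9]]
[211.5 395.7] [54.4 69.4] [[604.0, 77.4], [629.1, 71.9], [654.3, 66.4], [713.7, 53.4]]
[337.9 391.6] [47.2 60.9] [[597.1, 227.7], [621.8, 233.1], [646.5, 238.5], [704.7, 251.3]]

[195.2  75.6] [109.1 194.5] [[438.1, -324.2], [437.3, -329.4], [436.4, -334.5], [434.5, -346.7]]
[570.9  69.2] [61.2 77.7] [[429.4, 70.3], [428.0, 89.1], [426.6, 108.0], [423.5, 152.4]]
[446.5  78.4] [61.9 72.6] [[439.3, -59.2], [438.5, -48.2], [437.8, -37.2], [436.0, -11.4]]
[346.
[... 242 characters left out ...]
422.7], [625.9, -433.2], [648.2, -458.0]]
[109.3 240.4] [  4.2 149.6] [[626.1, -440.2], [636.7, -452.4], [647.3, -464.6], [672.4, -493.4]]
[ 54.2 212. ] [ 89.9 264.6] [[590.1, -500.1], [598.5, -515.9], [606.9, -531.8], [626.8, -569.2]]
[ 32.4 277. ] [150.7 188.4] [[676.2, -543.4], [689.8, -561.8], [703.5, -580.3], [735.7, -623.9]]
[519.7 236. ] [58.4 73.8] [[618.1, 56.9], [628.2, 74.9], [638.4, 93.0], [662.3, 135.5]]
[276.6 235.4] [58.5 63.7] [[618.7, -237.7], [628.8, -237.6], [639.0, -237.4], [663.0, -237.2]]
[399.4 240.5] [50.3 58. ] [[624.6, -88.3], [635.1, -79.2], [645.7, -70.0], [670.5, -48.3]]
[367.9 318.5] [54.3 63.6] [[735.3, -117.4], [752.6, -109.9], [769.9, -102.5], [810.6, -85.0]]
```

Request:
{"api": "step_arm", "payload": {
  "moves": [
    [40,-2,-20,0,0,0],
    [83,-3,-55,0,0,0],
    [83,-3,-100,0,0,0],
    [83,-3,-145,0,0,0],
    [83,-3,-190,0,0,0],
    [83,-3,-235,0,0,0],
    [83,-3,-275,0,0,0],
    [83,-3,-298,0,0,0],
    [83,-3,-306,0,0,0],
    [83,-3,-306,0,0,0]
  ]
}}

```text
clock: 32.1
tcp_pos: [421.9, 150.9, 38.9]
orientation: [-0.002, -0.003, 1.0, -0.0]
wrist_force: [0.1, -0.3, -0.3]
opening: 0.999
grasp_force: 0.0
```

Request:
{"api": "step_arm", "payload": {
  "moves": [
    [0,0,0,0,0,0],
    [0,0,0,0,0,0],
    [0,0,0,0,0,0],
    [0,0,0,0,0,0],
    [0,0,0,0,0,0],
    [0,0,0,0,0,0],
    [0,0,0,0,0,0],
    [0,0,0,0,0,0],
    [0,0,0,0,0,0],
    [0,0,0,0,0,0]
  ],
  "hand": 0.05,
  "force": 50
}}

```text
clock: 33.1
tcp_pos: [423.3, 150.9, 41.5]
orientation: [0.001, -0.002, 1.0, 0.0]
wrist_force: [0.5, -0.1, 5.8]
opening: 0.263
grasp_force: 49.1
```

Request:
{"api": "step_arm", "payload": {
  "moves": [
    [0,0,15,0,0,0],
    [0,0,45,0,0,0],
    [0,0,85,0,0,0],
    [10,5,120,0,0,0],
    [35,15,135,0,0,0],
    [75,30,135,0,0,0],
    [115,47,135,0,0,0],
    [155,63,135,0,0,0],
    [190,77,135,0,0,0],
    [202,82,135,0,0,0]
  ]
}}

```text
clock: 34.1
tcp_pos: [626.5, 233.4, 172.6]
orientation: [-0.001, -0.002, 1.0, -0.0]
wrist_force: [1.2, 0.4, -1.3]
opening: 0.264
grasp_force: 49.1
```

Request:
{"api": "step_arm", "payload": {
  "moves": [
    [0,0,0,0,0,0],
    [0,0,0,0,0,0],
    [0,0,0,0,0,0]
  ]
}}

```text
clock: 34.4
tcp_pos: [623.5, 232.3, 175.0]
orientation: [-0.001, -0.002, 1.0, -0.0]
wrist_force: [0.2, 0.1, -0.6]
opening: 0.258
grasp_force: 49.1
```

```bash
python3 - <<'E'
from h import *
s=get_state();print(s['tcp_pos'].round(1),s['opening'])
im,P=snap('top','t10.png'); im2,P2=snap('scene','s10.png');im3,P3=snap('wrist','w10.png')
cv2.imwrite('pics/c10.png',np.hstack([cv2.resize(im2[180:350,240:410],(400,400)),cv2.resize(im[110:210,120:220],(400,400))])[:,:,::-1])
E
python3 jars.py pics/t10.png
```

```text
[623.5 232.3 175. ] 0.25815431119645027
[ 300   81   46   46 1171] (np.float64(322.5), np.float64(103.5)) [[759.2, -89.8], [767.8, -92.9], [776.4, -95.9], [796.0, -102.8]]
[ 221  145   44   43 1374] (np.float64(242.5), np.float64(166.0)) [[625.8, 70.2], [630.1, 72.3], [634.4, 74.4], [644.3, 79.2]]
[291 144  37  37 868] (np.float64(309.0), np.float64(162.0)) [[637.7, -64.6], [642.4, -66.8], [647.1, -69.0], [657.8, -74.1]]
[374 153  39  39 599] (np.float64(393.0), np.float64(172.0)) [[621.8, -236.8], [626.0, -244.5], [630.2, -252.3], [639.7, -270.0]]
[ 319  235   39   40 1137] (np.float64(338.0), np.float64(254.5)) [[451.5, -126.9], [450.2, -131.1], [448.9, -135.4], [446.0, -145.0]]
[ 261  237   39   40 1167] (np.float64(280.0), np.float64(256.5)) [[444.9, -10.1], [443.4, -10.5], [441.9, -11.0], [438.5, -12.1]]
```

View pics/c10.png

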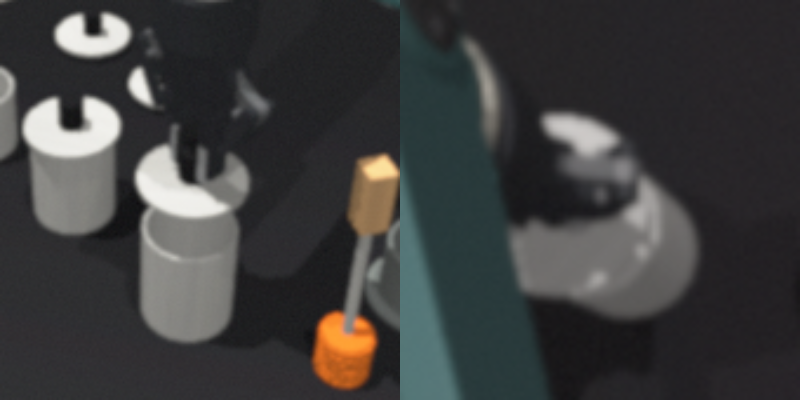

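The cover is level and over jar_b. Lowering.

Request:
{"api": "step_arm", "payload": {
  "moves": [
    [0,0,-15,0,0,0],
    [0,0,-28,0,0,0],
    [0,0,-35,0,0,0],
    [0,0,-40,0,0,0],
    [0,0,-44,0,0,0],
    [0,0,-47,0,0,0],
    [0,0,-47,0,0,0]
  ]
}}

```text
clock: 35.25
tcp_pos: [624.8, 232.8, 128.8]
orientation: [0.001, -0.002, 1.0, 0.0]
wrist_force: [0.6, -0.0, -0.1]
opening: 0.261
grasp_force: 49.1
```

Request:
{"api": "step_arm", "payload": {
  "moves": [
    [0,0,-1,0,0,0],
    [0,0,-2,0,0,0],
    [0,0,-2,0,0,0]
  ]
}}

```text
clock: 35.55
tcp_pos: [624.9, 232.8, 128.6]
orientation: [0.001, -0.002, 1.0, 0.0]
wrist_force: [-1.5, 0.1, 5.7]
opening: 0.258
grasp_force: 49.6
```

The cover seated at the height expected. Release and go for cover 2.

Request:
{"api": "step_arm", "payload": {
  "moves": [
    [0,0,0,0,0,0],
    [0,0,0,0,0,0],
    [0,0,0,0,0,0],
    [0,0,0,0,0,0],
    [0,0,15,0,0,0],
    [0,0,55,0,0,0],
    [0,0,95,0,0,0],
    [-20,-15,135,0,0,0],
    [-50,-45,170,0,0,0],
    [-85,-75,190,0,0,0]
  ],
  "hand": 1
}}

```text
clock: 36.55
tcp_pos: [543.1, 160.4, 318.6]
orientation: [0.003, -0.003, 1.0, 0.001]
wrist_force: [0.2, 0.1, 0.4]
opening: 1.005
grasp_force: 0.0
```

Request:
{"api": "step_arm", "payload": {
  "moves": [
    [-30,-30,0,0,0,0],
    [-60,-60,0,0,0,0],
    [-95,-90,0,0,0,0],
    [-130,-120,0,0,0,0],
    [-165,-150,0,0,0,0],
    [-187,-169,0,0,0,0],
    [-187,-169,0,0,0,0],
    [-187,-169,0,0,0,0]
  ]
}}

```text
clock: 37.35
tcp_pos: [356.0, -8.4, 315.5]
orientation: [0.002, -0.002, 1.0, -0.0]
wrist_force: [0.1, -0.3, -0.1]
opening: 0.997
grasp_force: 0.0
```

```bash
python3 - <<'E'
from h import *
print(get_state()['tcp_pos'].round(1))
im3,P3=snap('wrist','w11.png');np.save('w11.npy',P3,allow_pickle=True)
snap('top','t11.png');snap('scene','s11.png')
E
python3 cov.py w11; python3 jars.py pics/t11.png
```

```text
[356.   -8.4 315.5]
[ 23.9 236.1] [ 82.7 171.6] [[403.4, -242.7], [413.8, -261.2], [424.3, -279.8], [448.9, -323.6]]
[274.3 226.8] [66.2 71.1] [[393.5, -11.0], [403.1, -11.1], [412.8, -11.3], [435.5, -11.6]]
[167.5 231.5] [64.2 72.4] [[398.4, -109.5], [408.5, -117.4], [418.5, -125.4], [442.2, -144.2]]
[553.3 239.5] [60.  75.2] [[405.3, 248.6], [415.9, 269.1], [426.5, 289.6], [451.5, 337.9]]
[228.4 396.5] [46.  61.3] [[592.0, -60.8], [617.4, -64.9], [642.9, -69.0], [702.9, -78.7]]
[346.1 401.2] [50.2 72.9] [[598.2, 68.1], [624.2, 74.2], [650.1, 80.4], [711.3, 94.9]]
[ 300   81   46   46 1162] (np.float64(322.5), np.float64(103.5)) [[759.2, -89.8], [767.8, -92.9], [776.4, -95.9], [796.0, -102.8]]
[ 144  144   44   42 1344] (np.float64(165.5), np.float64(164.5)) [[624.6, 225.2], [628.9, 232.3], [633.2, 239.4], [642.9, 255.5]]
[ 221  145   44   43 1373] (np.float64(242.5), np.float64(166.0)) [[625.8, 70.2], [630.1, 72.3], [634.4, 74.4], [644.3, 79.2]]
[291 144  37  37 865] (np.float64(309.0), np.float64(162.0)) [[637.7, -64.6], [642.4, -66.8], [647.1, -69.0], [657.8, -74.1]]
[374 153  39  39 596] (np.float64(393.0), np.float64(172.0)) [[621.8, -236.8], [626.0, -244.5], [630.2, -252.3], [639.7, -270.0]]
[105 234  26  22 448] (np.float64(117.5), np.float64(244.5)) [[461.6, 314.4], [460.6, 324.3], [459.7, 334.3], [457.5, 356.9]]
[ 319  235   39   40 1134] (np.float64(338.0), np.float64(254.5)) [[451.5, -126.9], [450.2, -131.1], [448.9, -135.4], [446.0, -145.0]]
[ 261  237   39   40 1166] (np.float64(280.0), np.float64(256.5)) [[444.9, -10.1], [443.4, -10.5], [441.9, -11.0], [438.5, -12.1]]
```

Request:
{"api": "step_arm", "payload": {
  "moves": [
    [40,0,-15,0,0,0],
    [82,0,-40,0,0,0],
    [82,0,-85,0,0,0],
    [82,0,-130,0,0,0],
    [82,0,-175,0,0,0],
    [82,0,-220,0,0,0],
    [82,0,-255,0,0,0],
    [82,0,-271,0,0,0],
    [82,0,-276,0,0,0],
    [82,0,-276,0,0,0]
  ]
}}

```text
clock: 38.5
tcp_pos: [438.0, -7.7, 37.4]
orientation: [-0.001, -0.003, 1.0, 0.0]
wrist_force: [-0.0, -0.6, -0.4]
opening: 0.999
grasp_force: 0.0
```

Request:
{"api": "step_arm", "payload": {
  "moves": [
    [0,0,0,0,0,0],
    [0,0,0,0,0,0],
    [0,0,0,0,0,0],
    [0,0,0,0,0,0],
    [0,0,0,0,0,0],
    [0,0,0,0,0,0],
    [0,0,0,0,0,0],
    [0,0,0,0,0,0],
    [0,0,0,0,0,0],
    [0,0,0,0,0,0]
  ],
  "hand": 0.05
}}

```text
clock: 39.5
tcp_pos: [438.8, -8.6, 39.3]
orientation: [0.001, -0.002, 1.0, -0.0]
wrist_force: [-0.2, 0.0, 5.7]
opening: 0.258
grasp_force: 49.2
```

Request:
{"api": "step_arm", "payload": {
  "moves": [
    [0,0,15,0,0,0],
    [0,0,45,0,0,0],
    [0,0,85,0,0,0],
    [10,0,110,0,0,0],
    [40,-10,115,0,0,0],
    [80,-22,115,0,0,0],
    [120,-33,115,0,0,0],
    [160,-45,115,0,0,0],
    [195,-55,115,0,0,0],
    [211,-59,115,0,0,0]
  ]
}}

```text
clock: 40.5
tcp_pos: [650.8, -68.2, 151.0]
orientation: [-0.001, -0.002, 1.0, 0.0]
wrist_force: [0.3, 0.9, -1.9]
opening: 0.26
grasp_force: 49.1
```

Request:
{"api": "step_arm", "payload": {
  "moves": [
    [0,0,0,0,0,0],
    [0,0,0,0,0,0],
    [0,0,-15,0,0,0],
    [0,0,-30,0,0,0],
    [0,0,-38,0,0,0],
    [0,0,-44,0,0,0],
    [0,0,-48,0,0,0],
    [0,0,-52,0,0,0],
    [0,0,-52,0,0,0]
  ]
}}

```text
clock: 41.4
tcp_pos: [649.3, -67.3, 101.7]
orientation: [0.001, -0.002, 1.0, -0.0]
wrist_force: [0.8, 0.2, -1.6]
opening: 0.264
grasp_force: 49.0
```

Request:
{"api": "step_arm", "payload": {
  "moves": [
    [0,0,-1,0,0,0],
    [0,0,-2,0,0,0],
    [0,0,-2,0,0,0]
  ]
}}

```text
clock: 41.7
tcp_pos: [649.4, -67.4, 101.4]
orientation: [0.001, -0.002, 1.0, -0.0]
wrist_force: [-2.6, 0.1, 5.6]
opening: 0.26
grasp_force: 49.6
```

Seated at the expected height again. Release and move on to the last cover.

Request:
{"api": "step_arm", "payload": {
  "moves": [
    [0,0,0,0,0,0],
    [0,0,0,0,0,0],
    [0,0,0,0,0,0],
    [0,0,0,0,0,0],
    [0,0,15,0,0,0],
    [0,0,55,0,0,0],
    [0,0,95,0,0,0],
    [-20,-5,135,0,0,0],
    [-50,-15,170,0,0,0],
    [-85,-25,195,0,0,0]
  ],
  "hand": 1
}}

```text
clock: 42.7
tcp_pos: [564.0, -92.5, 298.6]
orientation: [0.003, -0.003, 1.0, -0.001]
wrist_force: [0.5, -0.4, -0.2]
opening: 0.995
grasp_force: 0.0
```

Request:
{"api": "step_arm", "payload": {
  "moves": [
    [-40,-10,0,0,0,0],
    [-80,-20,0,0,0,0],
    [-120,-30,0,0,0,0],
    [-160,-40,0,0,0,0],
    [-195,-50,0,0,0,0],
    [-204,-52,0,0,0,0],
    [-204,-52,0,0,0,0],
    [-204,-52,0,0,0,0]
  ]
}}

```text
clock: 43.5
tcp_pos: [360.7, -144.2, 294.9]
orientation: [0.001, -0.002, 1.0, -0.0]
wrist_force: [0.1, -0.0, 0.6]
opening: 0.997
grasp_force: 0.0
```

```bash
python3 - <<'E'
from h import *
print(get_state()['tcp_pos'].round(1))
im3,P3=snap('wrist','w12.png');np.save('w12.npy',P3,allow_pickle=True)
snap('top','t12.png');snap('scene','s12.png')
E
python3 cov.py w12; python3 jars.py pics/t12.png
```

```text
[ 360.7 -144.2  294.9]
[ 97.2 227.3] [153.7 168. ] [[391.0, -298.6], [400.7, -311.7], [410.4, -324.8], [433.3, -355.6]]
[276.7 235.1] [68.6 74.1] [[397.5, -144.6], [407.8, -144.6], [418.0, -144.5], [442.2, -144.4]]
[ 11.6 337.2] [33.4 62.2] [[503.9, -397.4], [523.2, -418.8], [542.5, -440.3], [588.1, -491.0]]
[ 44.8 339.7] [24.9 54.3] [[506.6, -366.3], [526.2, -385.1], [545.7, -403.9], [591.8, -448.3]]
[342.8 406.1] [42.9 68.7] [[587.2, -75.7], [613.6, -69.8], [640.0, -63.9], [702.3, -49.9]]
[ 300   81   46   46 1158] (np.float64(322.5), np.float64(103.5)) [[759.2, -89.8], [767.8, -92.9], [776.4, -95.9], [796.0, -102.8]]
[ 288  140   42   42 1287] (np.float64(308.5), np.float64(160.5)) [[640.7, -63.5], [645.5, -65.7], [650.3, -67.9], [661.2, -72.9]]
[ 144  144   44   42 1343] (np.float64(165.5), np.float64(164.5)) [[624.6, 225.2], [628.9, 232.3], [633.2, 239.4], [642.9, 255.5]]
[ 221  145   44   43 1373] (np.float64(242.5), np.float64(166.0)) [[625.8, 70.2], [630.1, 72.3], [634.4, 74.4], [644.3, 79.2]]
[374 153  39  39 590] (np.float64(393.0), np.float64(172.0)) [[621.8, -236.8], [626.0, -244.5], [630.2, -252.3], [639.7, -270.0]]
[105 234  26  22 445] (np.float64(117.5), np.float64(244.5)) [[461.6, 314.4], [460.6, 324.3], [459.7, 334.3], [457.5, 356.9]]
[ 319  235   39   40 1132] (np.float64(338.0), np.float64(254.5)) [[451.5, -126.9], [450.2, -131.1], [448.9, -135.4], [446.0, -145.0]]
```

Request:
{"api": "step_arm", "payload": {
  "moves": [
    [40,0,-15,0,0,0],
    [82,0,-40,0,0,0],
    [82,0,-85,0,0,0],
    [82,0,-130,0,0,0],
    [82,0,-175,0,0,0],
    [82,0,-215,0,0,0],
    [82,0,-243,0,0,0],
    [82,0,-255,0,0,0],
    [82,0,-255,0,0,0]
  ]
}}

```text
clock: 44.55
tcp_pos: [441.1, -143.4, 37.1]
orientation: [-0.002, -0.003, 1.0, 0.001]
wrist_force: [0.4, 0.1, -0.7]
opening: 1.001
grasp_force: 0.0
```

Request:
{"api": "step_arm", "payload": {
  "moves": [
    [0,0,0,0,0,0],
    [0,0,0,0,0,0],
    [0,0,0,0,0,0],
    [0,0,0,0,0,0],
    [0,0,0,0,0,0],
    [0,0,0,0,0,0],
    [0,0,0,0,0,0],
    [0,0,0,0,0,0],
    [0,0,0,0,0,0],
    [0,0,0,0,0,0]
  ],
  "hand": 0.05
}}

```text
clock: 45.55
tcp_pos: [442.8, -144.6, 40.5]
orientation: [0.001, -0.002, 1.0, -0.0]
wrist_force: [-0.9, 0.4, 6.7]
opening: 0.262
grasp_force: 49.4
```

Request:
{"api": "step_arm", "payload": {
  "moves": [
    [0,0,15,0,0,0],
    [0,0,45,0,0,0],
    [0,0,85,0,0,0],
    [0,0,125,0,0,0],
    [20,-10,155,0,0,0],
    [55,-30,160,0,0,0],
    [90,-50,160,0,0,0],
    [130,-70,160,0,0,0],
    [130,-70,160,0,0,0],
    [130,-70,160,0,0,0]
  ]
}}

```text
clock: 46.55
tcp_pos: [571.6, -214.3, 196.6]
orientation: [-0.002, -0.002, 1.0, 0.001]
wrist_force: [-0.1, 0.0, -1.0]
opening: 0.261
grasp_force: 49.1
```

Request:
{"api": "step_arm", "payload": {
  "moves": [
    [25,-12,0,0,0,0],
    [47,-23,0,0,0,0],
    [47,-23,0,0,0,0],
    [47,-23,0,0,0,0]
  ]
}}

```text
clock: 46.95
tcp_pos: [618.0, -236.7, 199.5]
orientation: [-0.0, -0.002, 1.0, 0.0]
wrist_force: [0.1, -0.5, -2.3]
opening: 0.261
grasp_force: 49.2
```

Request:
{"api": "step_arm", "payload": {
  "moves": [
    [0,0,-15,0,0,0],
    [0,0,-27,0,0,0],
    [0,0,-35,0,0,0],
    [0,0,-40,0,0,0],
    [0,0,-44,0,0,0],
    [0,0,-47,0,0,0],
    [0,0,-47,0,0,0]
  ]
}}

```text
clock: 47.65
tcp_pos: [619.2, -237.4, 152.7]
orientation: [0.001, -0.002, 1.0, -0.0]
wrist_force: [-0.5, -0.2, -2.1]
opening: 0.264
grasp_force: 49.4
```

Request:
{"api": "step_arm", "payload": {
  "moves": [
    [0,0,-1,0,0,0],
    [0,0,-2,0,0,0],
    [0,0,-2,0,0,0]
  ]
}}

```text
clock: 47.95
tcp_pos: [619.4, -237.5, 152.6]
orientation: [0.001, -0.002, 1.0, -0.001]
wrist_force: [-2.2, 1.1, 5.1]
opening: 0.261
grasp_force: 49.9
```

Seated. I release, back off and check the whole scene.

Request:
{"api": "step_arm", "payload": {
  "moves": [
    [0,0,0,0,0,0],
    [0,0,0,0,0,0],
    [0,0,0,0,0,0],
    [0,0,0,0,0,0],
    [0,0,15,0,0,0],
    [0,0,55,0,0,0],
    [0,0,95,0,0,0],
    [-20,10,130,0,0,0],
    [-60,30,150,0,0,0],
    [-100,50,160,0,0,0]
  ],
  "hand": 1
}}

```text
clock: 48.95
tcp_pos: [518.8, -187.3, 314.5]
orientation: [0.003, -0.002, 1.0, -0.001]
wrist_force: [-0.0, -0.2, 0.5]
opening: 1.0
grasp_force: 0.0
```

Request:
{"api": "step_arm", "payload": {
  "moves": [
    [-40,20,0,0,0,0],
    [-80,40,0,0,0,0],
    [-120,60,0,0,0,0],
    [-160,80,0,0,0,0],
    [-180,90,0,0,0,0],
    [-180,90,0,0,0,0],
    [-180,90,0,0,0,0],
    [-180,90,0,0,0,0]
  ]
}}

```text
clock: 49.75
tcp_pos: [339.6, -97.7, 310.6]
orientation: [0.0, -0.002, 1.0, -0.0]
wrist_force: [0.5, 0.6, -0.2]
opening: 1.002
grasp_force: 0.0
```

```bash
python3 - <<'E'
from h import *
im,_=snap('top','t13.png');im2,_=snap('scene','s13.png')
cv2.imwrite('pics/c13.png',np.hstack([cv2.resize(im2[130:350,180:460],(500,393)),cv2.resize(im[120:310,370:470],(300,393))])[:,:,::-1])
E
python3 jars.py pics/t13.png
```

```text
[ 300   81   46   46 1160] (np.float64(322.5), np.float64(103.5)) [[759.2, -89.8], [767.8, -92.9], [776.4, -95.9], [796.0, -102.8]]
[ 288  140   42   42 1287] (np.float64(308.5), np.float64(160.5)) [[640.7, -63.5], [645.5, -65.7], [650.3, -67.9], [661.2, -72.9]]
[ 144  144   44   42 1344] (np.float64(165.5), np.float64(164.5)) [[624.6, 225.2], [628.9, 232.3], [633.2, 239.4], [642.9, 255.5]]
[ 221  145   44   43 1373] (np.float64(242.5), np.float64(166.0)) [[625.8, 70.2], [630.1, 72.3], [634.4, 74.4], [644.3, 79.2]]
[ 373  150   44   44 1403] (np.float64(394.5), np.float64(171.5)) [[623.0, -239.8], [627.2, -247.7], [631.4, -255.5], [641.0, -273.5]]
[105 234  26  22 444] (np.float64(117.5), np.float64(244.5)) [[461.6, 314.4], [460.6, 324.3], [459.7, 334.3], [457.5, 356.9]]
```

View pics/c13.png

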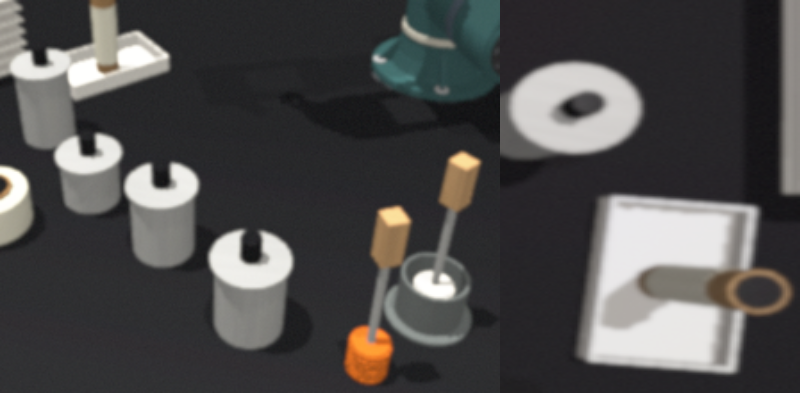

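All four canisters wear level covers, the brush stands in its pot and the sample is upright in the tray.

```bash
python3 -c "from station import job_done; print(job_done())"
```

```text
the job is handed in; nothing more can be done
None
```

I handed the job in at about 50 s of the 210 s limit: the sample stands in the tray, all three canisters were brushed tallest to shortest and covered, and the brush is back in its pot; the station gave no verdict, but my final pictures show everything in place.

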